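# Empty the weighing scoop into the sample tote and hold the walnuts in the pouring corner

### The arm

A 6-joint arm with a two-finger parallel gripper is mounted at the origin on the work surface. World frame = base frame: x ahead of the robot, y to its left, z up, the work surface at z = 0. Lengths are in mm, angles in rad, forces in N, time in s.
With the tool pointing down it reaches from about 275 to 1000 mm from the base axis. Payload 8.4 kg.
Tool frame: the origin (TCP) lies at the very end of the fingers, on their centre line; the grasp point (between the pads) lies 19 mm behind it (r.tcp_to_grasp is the distance from the TCP to the grasp point, in mm); z points along the fingers, y is the line along which they close (so a half turn about z gives the same grasp; the last joint's range is limited). The gripper opens to 85 mm and grips with 20 to 120 N. Pads are 22 mm wide; open, the fingers measure 114 mm over their backs; the gripper's body (76 mm by 85 mm) begins 54 mm behind the grasp point. The pads swing forward as they close: fully open they stand 13 mm farther back than shut.
Start: joints at [-1.112, 0.353, 1.633, -0, 1.155, -0.002], TCP at [277.914, -559.814, 231.281] pointing down, gripper open.
Joint ranges: [-2.63, 2.63], [-0.92, 2.1], [0.06, 2.66], [-1.3, 4.44], [0, 2.69], [-3.02, 3.02]. Speed limits (rad/s): [2.22, 2.22, 2.79, 3.14, 3.14, 3.14].

### API

Orientations are given as [roll, pitch, yaw] about the fixed x, y, z axes, in that order (R = Rz(yaw) Ry(pitch) Rx(roll)).
In Python, from rig import r gives the robot as it stands. The module is installed in compiled form; this text tells all that it offers.
- The arm moves only by the tool play_rows, never from a script. Its argument "rows" is a list of rows, each an object with "dp": the shift along the tool's x, y, z in units of 40 mm (1.0 is 40 mm), a list of three; "turn": the turn, a rotation vector about the tool's x, y, z in units of 6 degrees (1.0 is 6 degrees), a list of three; "fingers": the closure, from 0 (fully open) to 1 (shut). In form: [{"dp": [tx, ty, tz], "turn": [wx, wy, wz], "fingers": fingers}, ...]. A call has 1 to 5 rows; each row shifts and turns the commanded pose from where the row before left it, along the tool's axes as they then stand; what a row does not reach is not made up. A row lasts 1/12 s, in which the tool goes at most 41.7 mm and 7.16 degrees, less where a joint would pass 70% of its speed; a pose out of reach is approached as far as the arm can. A call is refused whole if a number of a shift passes 1 or a number of a turn 1, either way. A call with a gripper value outside its range is refused whole. The fingers move at their own pace and stop on an object; "force" is the grip in N (left out, the last holds). Time passes only in rows, so rows that do not move let the fingers close. It gives the time, the measured TCP pose, the force, the opening and the grip force at its end, in the units of the state.
- r.sense(): the state, without advancing time (a new reading comes with each control period).
- r.grab_frame(name): name is "side" or "top"; returns a dict with "pixels" (480x640x3 uint8, red, green, blue), "fx", "fy", "cx", "cy" (pixels), "pose" (4x4, takes a point from camera to world coordinates). Camera axes: x right, y down, z forward; pixel columns grow to the right and rows downward; lengths in mm; the calibration is good to about 2 mm. A picture is of the moment at which its call begins. There is no depth.
- r.sign_off(): hands the job in; it is judged then, once.
The state is a dict: "clock": time; "qpos": joint angles; "qvel": joint speeds; "joint_efforts": joint torques, N m; "eef_pos": TCP position; "tcp_rot": TCP orientation; "contact_force": force on the tool from outside, world axes, zero at the start; "wrist_torque": the same for the moment, N m; "opening": opening from 0.0 (shut) to 1.0 (fully open); "grasp_force": force on a finger pad.
Only numpy, scipy, OpenCV 4.12 (cv2) and the standard library are available. Lean on these libraries where they do the work, as an engineer would, in place of code of your own. Each camera call takes 0.05 s, during which the arm holds its last target. There are 200 camera calls.

### The job

Tip the four weighed walnuts out of the steel scoop into the white sample tote without spilling any, and set the empty scoop back flat on the middle of the balance's weighing plate and let go of it. Then grip the tote and tilt it clearly down towards its blue pouring lip until all four walnuts have rolled together behind the lip; the job finishes with you holding the tote still like that, ready to pour, with no walnut over the lip and the tote not leaning on the balance. Leave the other things on the bench where they are.

Things in the scene. Friction and masses are not known exactly. Their poses are not given: they have to be found in the camera images.
- balance: Electronic balance, ivory box 250 (x) by 200 (y) mm, 60 high, fixed to the bench, sloped display end facing the robot. Origin: centre of its footprint on the bench. Its square steel weighing plate, 160 (x) by 170 (y) mm, top 75 mm above the bench, is centred 35 mm from the origin along its +x.
- balance_plate (a point): Centre of the top face of the balance's weighing plate; axes as the balance's.
- scoop: Steel weighing scoop, 0.18 kg, on the weighing plate with four walnuts in it. Flat floor 110 (x) by 130 (y) mm; origin at the centre of its flat underside, z up. Walls 34 mm high at its +y end, 30 at the sides; towards -y an open nose whose floor ramps up at 12 degrees over 46 mm: walnuts stay in while it is carried level, roll out over the nose when it dips beyond 20 degrees.
- scoop_grip (a point): Where to grip the scoop's red handle: a straight level bar of rectangular section, 14 mm wide (x) and 16 high, reaching along scoop y from 65 to 159 mm; this point is its middle line at (0, 118, 30) mm in the scoop's frame.
- scoop_nose (a point): Middle of the scoop's open nose edge, at (0, -111, 11) mm in the scoop's frame; the opening is about 93 mm wide.
- tote: White plastic sample tote, 0.42 kg (varies), open on top: 190 (x) by 260 (y) mm outside, walls 4 thick and 76 high, floor 4 thick. Origin: centre of its underside, z up. Its corner at +x, -y is cut off at 45 degrees by the blue pouring lip. On each end wall (+y and -y) stands a hand-hold loop, a level flat bar over an open slot.
- tote_grip (a point): Middle of the hand-hold bar on the tote's +y end, the end away from the pouring lip: bar 130 mm long (along tote x), 10 thick (y), 20 high (z), top 119 mm above the tote's underside, open slot 23 mm high below it; this point is at (0, 125, 109) mm in the tote's frame. The bar on the other end is 110 mm long, centred at (-30, -125, 109).
- tote_lip (a point): Middle of the foot of the pouring lip, on the tote's inner floor, at (62, -97, 4) mm in the tote's frame. The lip is a straight blue wall 85 mm long and 50 high that joins the side wall at (95, -70) to the end wall at (35, -130) mm; the tote's bottom edge runs straight along it, so the tote can be tilted about that edge resting on the bench.
- nut0: Walnut in its shell (1 of 4, all alike), brown, 35 mm long and 32 mm thick, 12 g; origin at its centre. Smooth and hard: rolls on slopes above about 6 degrees, but several in a row along a wall can stay stuck until the slope is steered along that wall.
- nut1: Walnut in its shell (2 of 4, all alike), brown, 35 mm long and 32 mm thick, 12 g; origin at its centre. Smooth and hard: rolls on slopes above about 6 degrees, but several in a row along a wall can stay stuck until the slope is steered along that wall.
- nut2: Walnut in its shell (3 of 4, all alike), brown, 35 mm long and 32 mm thick, 12 g; origin at its centre. Smooth and hard: rolls on slopes above about 6 degrees, but several in a row along a wall can stay stuck until the slope is steered along that wall.
- nut3: Walnut in its shell (4 of 4, all alike), brown, 35 mm long and 32 mm thick, 12 g; origin at its centre. Smooth and hard: rolls on slopes above about 6 degrees, but several in a row along a wall can stay stuck until the slope is steered along that wall.
- sieve: Test sieve, steel with a blue band and brass mesh, 204 mm across, 51 high; origin at the centre of its underside. Leave alone.
- petri: Two stacked round dishes, pale, 94 mm across, 31 high; origin at the centre of the underside. Leave alone.
- jar: Amber glass jar with white cap, 68 mm across, 85 high; origin at the centre of its underside. Leave alone.
- bottle: Clear bottle with blue cap, 66 mm across, 160 high; origin at the centre of its underside. Leave alone.
- brush: Wooden sieve brush, 160 mm long, lying along its own x; origin at the middle of its underside. Leave alone.
- pen: Marker pen, 125 mm long, 15 thick, lying along its own x; origin at its underside. Leave alone.

How it is judged:
By the outcome, as a careful person would: the job done as asked, in the order asked, and still so for the second after the job is handed in, while the arm keeps its last pose, push and grip.
It also fails if it takes over 72 s, if anything falls off the work surface, if the arm or the gripper's body presses on something with over 40 N, if the wrist force passes 120 N, or if a joint passes its speed limit or range.

## Working session

There is one attempt and no reset: what is moved stays moved. The work goes in short steps, Python scripts to look and compute and a tool call to move; the robot and the scene stay as the last step left them, time stands still between calls to the robot, and variables do not carry over. Pictures are saved under pics/ and viewed, at most 10 in all, crops included, and the job is handed in when it is done.

Besides the shell and the picture viewer there is one more tool, called after "Call:" as name([rows], argument=value, ...), one row to a line, values as JSON. play_rows: Moves the arm, as the interface text tells. Its arguments: {"type":"object","properties":{"rows":{"type":"array"},"force":{"type":"number"}},"required":["rows"]}

```bash
mkdir -p pics
cat > h.py <<'E'
import numpy as np, cv2
from rig import r
def snap(n,f):
    d=r.grab_frame(n); cv2.imwrite('pics/'+f,d['pixels'][:,:,::-1]); np.savez('pics/'+f+'.npz',**d); return d
def ray(d,u,v):
    P=np.array(d['pose']); c=np.array([(u-d['cx'])/d['fx'],(v-d['cy'])/d['fy'],1.]); return P[:3,3],P[:3,:3]@c
def onz(d,u,v,z):
    o,k=ray(d,u,v); return o+k*(z-o[2])/k[2]
def proj(d,p):
    P=np.array(d['pose']); c=P[:3,:3].T@(np.array(p,float)-P[:3,3]); return d['fx']*c[0]/c[2]+d['cx'],d['fy']*c[1]/c[2]+d['cy']
E
python3 - <<'E'
from h import *
for n in('top','side'):
    d=snap(n,n+'0.png'); print(d['fx'],d['cx'],d['cy']); print(np.round(d['pose'],3))
print(r.sense())
E
```

```text
481.8309114083346 312.50619480282603 236.97009461152652
[[-2.000000e-02 -9.840000e-01  1.760000e-01  2.977760e+02]
 [-1.000000e+00  1.800000e-02 -1.400000e-02  6.889000e+00]
 [ 1.000000e-02 -1.760000e-01 -9.840000e-01  1.584002e+03]
 [ 0.000000e+00  0.000000e+00  0.000000e+00  1.000000e+00]]
433.42816400406076 325.83991774137394 240.4507390198708
[[-9.84000e-01 -1.45000e-01  1.05000e-01  4.49723e+02]
 [-1.78000e-01  7.27000e-01 -6.63000e-01  7.43541e+02]
 [ 1.90000e-02 -6.71000e-01 -7.41000e-01  9.07656e+02]
 [ 0.00000e+00  0.00000e+00  0.00000e+00  1.00000e+00]]
{'clock': 0.1, 'qpos': array([-1.11239203e+00,  3.53563048e-01,  1.63404001e+00,  1.55823810e-05,
        1.15517789e+00, -2.39298311e-03]), 'qvel': array([-1.42205041e-04, -1.25676334e-03, -3.30346869e-03, -9.95844052e-05,
       -7.10661920e-04, -6.92771858e-04]), 'joint_efforts': array([ 1.04350569e-03, -6.06361198e+01, -3.42818391e+01,  1.29695870e-06,
        3.90976100e-03, -2.30132798e-05]), 'eef_pos': array([ 277.74214773, -559.44223916,  230.65509042]), 'tcp_rot': array([-3.14040439e+00, -1.70918516e-05,  4.60790970e-01]), 'contact_force': array([ 0.39328497, -0.20128281,  0.46117754]), 'wrist_torque': array([ 0.00990435, -0.06150943, -0.0284673 ]), 'grasp_force': 0.0, 'opening': 1.0024078578645572}
```

View pics/top0.png

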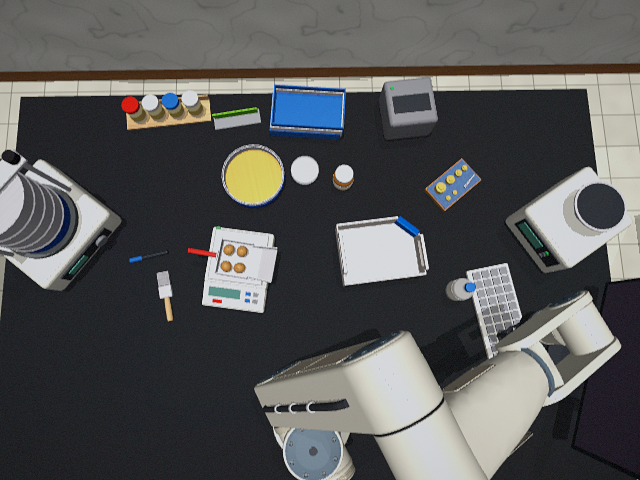

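View pics/side0.png

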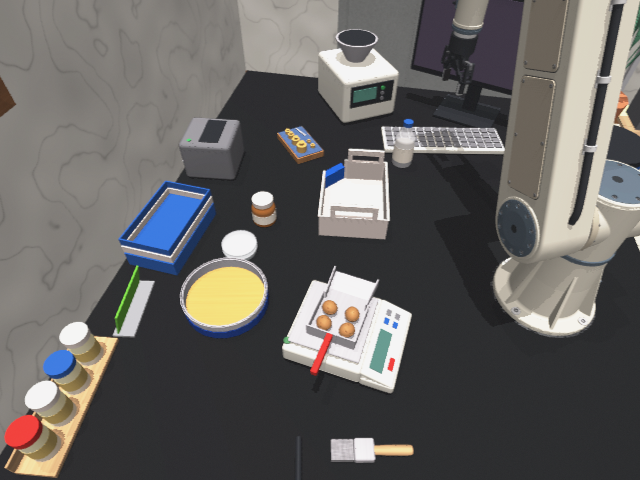

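The top view shows the scoop on the balance at (235,262), with its red handle at (202,252) pointing +y and the nose towards the tote. The tote is at (382,252), its blue lip at (409,226), and the bar near the balance at (343,252). I'll measure the handle, lip and tote outline next.

Run:
```python
from h import *
def ld(f): return dict(np.load('pics/'+f+'.npz'))
for n,boxs in(('top0.png',dict(red=(180,235,230,270),blue=(385,205,430,245))),('side0.png',dict(red=(300,325,340,380),blue=(318,160,348,190)))):
    d=ld(n); p=d['pixels'].astype(int); R,G,B=p[...,0],p[...,1],p[...,2]
    for k,(a,b,c,e) in boxs.items():
        m=((R>120)&(G<70)&(B<70)) if k=='red' else ((B>110)&(R<70)&(B>G+40))
        q=np.zeros_like(m); q[b:e,a:c]=m[b:e,a:c]
        ys,xs=np.nonzero(q); rc=cv2.minAreaRect(np.c_[xs,ys].astype(np.float32)); bp=cv2.boxPoints(rc)
        print(n,k,len(xs),np.round(rc[0],1)); 
        for u,v in bp: print('  ',np.round((u,v),1),np.round(onz(d,u,v,113 if k=='red' else 54),0))
d=ld('top0.png')
a=cv2.resize(d['pixels'][205:320,180:440],None,fx=3,fy=3,interpolation=cv2.INTER_CUBIC)
cv2.imwrite('pics/c1.png',a[:,:,::-1])
```

```text
top0.png red 136 [201.5 252.1]
   [187.3 252. ] [520. 373. 113.]
   [188.2 247.1] [535. 370. 113.]
   [215.7 252.1] [518. 286. 113.]
   [214.8 257.1] [503. 288. 113.]
top0.png blue 164 [406.9 226.1]
   [394. 223.] [ 612. -280.   54.]
   [399.1 215.4] [ 637. -298.   54.]
   [419.8 229.2] [ 590. -363.   54.]
   [414.8 236.8] [ 565. -345.   54.]
side0.png red 259 [321.1 353.8]
   [308.6 372. ] [534. 378. 113.]
   [327.  332.6] [514. 286. 113.]
   [333.7 335.7] [500. 290. 113.]
   [315.3 375.1] [520. 381. 113.]
side0.png blue 298 [333.2 174.4]
   [318.6 173.2] [ 643. -292.   54.]
   [341. 162.] [ 584. -361.   54.]
   [347.8 175.6] [ 553. -298.   54.]
   [325.4 186.8] [ 611. -233.   54.]
```

View pics/c1.png

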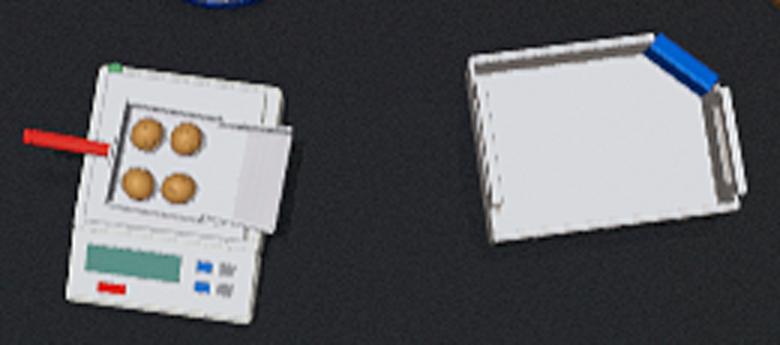

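The crop shows the tote rim corners at about (470,58), (652,36), (740,210) and (492,242), with the balance corners at (100,65), (283,88), (250,323) and (67,300). The four walnuts sit near the scoop's handle end.

```bash
cat >> h.py <<'E'
from scipy.spatial.transform import Rotation as Ro, Slerp
def go(p,rpy,n,f=None,start=None):
    """print rows from current (or start) pose to p,rpy in n rows; tool axes"""
    s=r.sense(); p0,R0=(s['eef_pos'],Ro.from_euler('xyz',s['tcp_rot'])) if start is None else (np.array(start[0],float),Ro.from_euler('xyz',start[1]))
    R1=Ro.from_euler('xyz',rpy); w=(R0.inv()*R1).as_rotvec(degrees=True); R=R0
    for k in range(n):
        d=R.inv().apply((np.array(p,float)-p0)/n)/40; print(k,np.round(d,2).tolist(),np.round(w/n/6,2).tolist()); R=R*Ro.from_rotvec(w/n,degrees=True)
E
python3 - <<'E'
from h import *
d=dict(np.load('pics/top0.png.npz'))
f=lambda a,z:onz(d,(a[0]+.5)/3-.5+180,(a[1]+.5)/3-.5+205,z).round(0)
print('tote rim',[f(a,76)[:2] for a in [(470,58),(652,36),(720,90),(740,210),(492,242)]])
print('bal',[f(a,60)[:2] for a in [(100,65),(283,88),(250,323),(67,300)]])
print('plate',[f(a,75)[:2] for a in [(110,82),(268,90)]])
print('nose',[f(a,86)[:2] for a in [(292,128),(275,233)]])
print('scoop back',[f(a,109)[:2] for a in [(127,103),(107,205)]])
s=dict(np.load('pics/side0.png.npz'))
print('nose side',[onz(s,*a,86).round(0)[:2] for a in [(334,274),(377,288)]])
print('tote side rim',[onz(s,*a,76).round(0)[:2] for a in [(320,207),(388,208),(388,183)]])
go([519,336,260],[np.pi,0,1.364],25)
E
```

```text
tote rim [array([608., -91.]), array([ 628., -286.]), array([ 568., -356.]), array([ 440., -369.]), array([ 412., -108.])]
bal [array([610., 306.]), array([582., 110.]), array([333., 145.]), array([361., 336.])]
plate [array([588., 292.]), array([577., 124.])]
nose [array([534.,  99.]), array([424., 117.])]
scoop back [array([559., 267.]), array([454., 286.])]
nose side [array([528., 111.]), array([423., 132.])]
tote side rim [array([ 606., -121.]), array([ 420., -154.]), array([ 429., -262.])]
0 [0.61, -0.69, -0.03] [-0.0, -0.0, -0.35]
1 [0.64, -0.67, -0.03] [-0.0, -0.0, -0.35]
2 [0.66, -0.65, -0.03] [-0.0, -0.0, -0.35]
3 [0.69, -0.62, -0.03] [-0.0, -0.0, -0.35]
4 [0.71, -0.6, -0.03] [-0.0, -0.0, -0.35]
5 [0.73, -0.57, -0.03] [-0.0, -0.0, -0.35]
6 [0.75, -0.55, -0.03] [-0.0, -0.0, -0.35]
7 [0.77, -0.52, -0.03] [-0.0, -0.0, -0.35]
8 [0.79, -0.49, -0.03] [-0.0, -0.0, -0.35]
9 [0.8, -0.46, -0.03] [-0.0, -0.0, -0.35]
10 [0.82, -0.43, -0.03] [-0.0, -0.0, -0.35]
11 [0.84, -0.4, -0.03] [-0.0, -0.0, -0.35]
12 [0.85, -0.37, -0.03] [-0.0, -0.0, -0.35]
13 [0.86, -0.34, -0.03] [-0.0, -0.0, -0.35]
14 [0.87, -0.31, -0.03] [-0.0, -0.0, -0.35]
15 [0.88, -0.28, -0.03] [-0.0, -0.0, -0.35]
16 [0.89, -0.25, -0.03] [-0.0, -0.0, -0.35]
17 [0.9, -0.21, -0.03] [-0.0, -0.0, -0.35]
18 [0.91, -0.18, -0.03] [-0.0, -0.0, -0.35]
19 [0.92, -0.15, -0.03] [-0.0, -0.0, -0.35]
20 [0.92, -0.11, -0.03] [-0.0, -0.0, -0.35]
21 [0.92, -0.08, -0.03] [-0.0, -0.0, -0.35]
22 [0.93, -0.05, -0.03] [-0.0, -0.0, -0.35]
23 [0.93, -0.01, -0.03] [-0.0, -0.0, -0.35]
24 [0.93, 0.02, -0.03] [-0.0, -0.0, -0.35]
```

Call:
play_rows([
  {"dp": [0.61, -0.69, -0.03], "turn": [0, 0, -0.35], "fingers": 0},
  {"dp": [0.64, -0.67, -0.03], "turn": [0, 0, -0.35], "fingers": 0},
  {"dp": [0.66, -0.65, -0.03], "turn": [0, 0, -0.35], "fingers": 0},
  {"dp": [0.69, -0.62, -0.03], "turn": [0, 0, -0.35], "fingers": 0},
  {"dp": [0.71, -0.6, -0.03], "turn": [0, 0, -0.35], "fingers": 0},
])

```text
clock: 0.52
eef_pos: [326.0, -379.2, 237.0]
tcp_rot: [-3.141, -0.0, 0.645]
contact_force: [1.1, 0.3, -0.0]
opening: 0.997
grasp_force: 0.0
```

Call:
play_rows([
  {"dp": [0.73, -0.57, -0.03], "turn": [0, 0, -0.35], "fingers": 0},
  {"dp": [0.75, -0.55, -0.03], "turn": [0, 0, -0.35], "fingers": 0},
  {"dp": [0.77, -0.52, -0.03], "turn": [0, 0, -0.35], "fingers": 0},
  {"dp": [0.79, -0.49, -0.03], "turn": [0, 0, -0.35], "fingers": 0},
  {"dp": [0.8, -0.46, -0.03], "turn": [0, 0, -0.35], "fingers": 0},
])

```text
clock: 0.93
eef_pos: [373.7, -199.9, 243.2]
tcp_rot: [-3.142, -0.0, 0.829]
contact_force: [1.3, -0.6, 0.6]
opening: 1.007
grasp_force: 0.0
```

Call:
play_rows([
  {"dp": [0.82, -0.43, -0.03], "turn": [0, 0, -0.35], "fingers": 0},
  {"dp": [0.84, -0.4, -0.03], "turn": [0, 0, -0.35], "fingers": 0},
  {"dp": [0.85, -0.37, -0.03], "turn": [0, 0, -0.35], "fingers": 0},
  {"dp": [0.86, -0.34, -0.03], "turn": [0, 0, -0.35], "fingers": 0},
  {"dp": [0.87, -0.31, -0.03], "turn": [0, 0, -0.35], "fingers": 0},
])

```text
clock: 1.35
eef_pos: [421.1, -20.8, 249.3]
tcp_rot: [3.141, 0.0, 1.012]
contact_force: [0.6, -0.8, 0.4]
opening: 0.997
grasp_force: 0.0
```

Call:
play_rows([
  {"dp": [0.88, -0.28, -0.03], "turn": [0, 0, -0.35], "fingers": 0},
  {"dp": [0.89, -0.25, -0.03], "turn": [0, 0, -0.35], "fingers": 0},
  {"dp": [0.9, -0.21, -0.03], "turn": [0, 0, -0.35], "fingers": 0},
  {"dp": [0.91, -0.18, -0.03], "turn": [0, 0, -0.35], "fingers": 0},
  {"dp": [0.92, -0.15, -0.03], "turn": [0, 0, -0.35], "fingers": 0},
])

```text
clock: 1.77
eef_pos: [467.5, 158.7, 255.2]
tcp_rot: [-3.141, 0.0, 1.196]
contact_force: [1.4, -0.9, 0.7]
opening: 1.0
grasp_force: 0.0
```

Call:
play_rows([
  {"dp": [0.92, -0.11, -0.03], "turn": [0, 0, -0.35], "fingers": 0},
  {"dp": [0.92, -0.08, -0.03], "turn": [0, 0, -0.35], "fingers": 0},
  {"dp": [0.93, -0.05, -0.03], "turn": [0, 0, -0.35], "fingers": 0},
  {"dp": [0.93, -0.01, -0.03], "turn": [0, 0, -0.35], "fingers": 0},
  {"dp": [0.93, 0.02, -0.03], "turn": [0, 0, -0.35], "fingers": 0},
])

```text
clock: 2.18
eef_pos: [514.2, 338.3, 260.9]
tcp_rot: [-3.141, 0.001, 1.379]
contact_force: [0.3, 0.0, -0.4]
opening: 1.0
grasp_force: 0.0
```

Run:
```python
from h import *
s=r.sense();print(s['clock'],s['eef_pos'],s['tcp_rot'],s['opening'],s['qpos'])
go([519,337,130],[np.pi,0,1.38],5)
snap('side','side1.png')
```

```text
2.1833 [514.24123712 338.29675395 260.92276268] [-3.14117215e+00  5.21492792e-04  1.37915507e+00] 1.000498177135749 [ 5.79486333e-01  3.12799498e-01  1.62259868e+00 -8.65769165e-05
  1.20685948e+00  7.71158541e-01]
0 [-0.0, 0.02, 0.65] [-0.0, 0.0, -0.0]
1 [-0.0, 0.02, 0.65] [-0.0, 0.0, -0.0]
2 [-0.0, 0.02, 0.65] [-0.0, 0.0, -0.0]
3 [-0.0, 0.02, 0.65] [-0.0, 0.0, -0.0]
4 [-0.0, 0.02, 0.65] [-0.0, 0.0, -0.0]
```

View pics/side1.png

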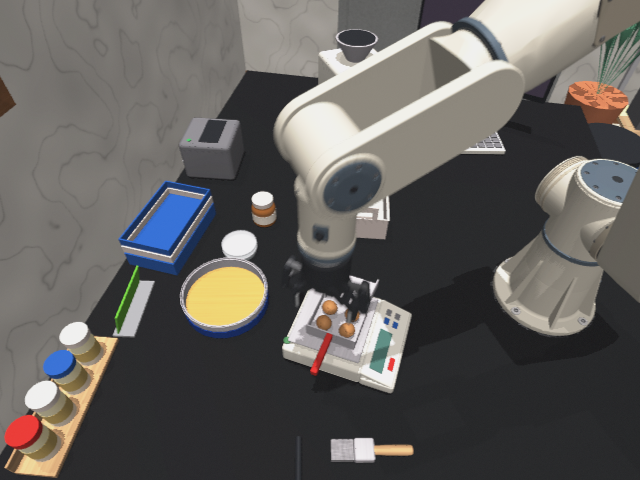

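The side view shows the gripper over the handle at about (325,270), the handle itself at (321,353), and nothing disturbed. I'm descending to grip it.

Call:
play_rows([
  {"dp": [0, 0.03, 0.9], "turn": [0, 0, 0], "fingers": 0.3},
  {"dp": [0, 0.03, 0.9], "turn": [0, 0, 0], "fingers": 0.3},
  {"dp": [0, 0.03, 0.9], "turn": [0, 0, 0], "fingers": 0.3},
  {"dp": [0, 0.03, 0.9], "turn": [0, 0, 0], "fingers": 0.3},
  {"dp": [0, 0, 0.77], "turn": [0, 0, 0], "fingers": 0.3},
], force=60)

```text
clock: 2.65
eef_pos: [518.3, 335.0, 83.9]
tcp_rot: [-3.14, 0.001, 1.377]
contact_force: [-1.3, -0.3, 0.6]
opening: 0.701
grasp_force: 0.0
```

Call:
play_rows([
  {"dp": [0, 0, 0], "turn": [0, 0, 0], "fingers": 0.6},
  {"dp": [0, 0, 0], "turn": [0, 0, 0], "fingers": 0.75},
  {"dp": [0, 0, 0], "turn": [0, 0, 0], "fingers": 0.85},
  {"dp": [0, 0, 0], "turn": [0, 0, 0], "fingers": 1},
  {"dp": [0, 0, 0], "turn": [0, 0, 0], "fingers": 1},
])

```text
clock: 3.07
eef_pos: [520.5, 336.4, 89.0]
tcp_rot: [3.139, -0.003, 1.377]
contact_force: [0.9, 0.5, 2.7]
opening: 0.149
grasp_force: 60.3
```

Call:
play_rows([
  {"dp": [0, 0, 0], "turn": [0, 0, 0], "fingers": 1},
  {"dp": [0, 0, 0], "turn": [0, 0, 0], "fingers": 1},
  {"dp": [0, 0, 0], "turn": [0, 0, 0], "fingers": 1},
  {"dp": [0, 0, 0], "turn": [0, 0, 0], "fingers": 1},
  {"dp": [0, 0, 0], "turn": [0, 0, 0], "fingers": 1},
], force=100)

```text
clock: 3.48
eef_pos: [520.5, 336.6, 88.7]
tcp_rot: [3.139, -0.003, 1.377]
contact_force: [0.7, 0.4, 7.0]
opening: 0.144
grasp_force: 98.6
```

Call:
play_rows([
  {"dp": [0, 0, -0.15], "turn": [0, 0, 0], "fingers": 1},
  {"dp": [0, 0, -0.35], "turn": [0, 0, 0], "fingers": 1},
  {"dp": [0, 0, -0.5], "turn": [0, 0, 0], "fingers": 1},
  {"dp": [0, 0, -0.5], "turn": [0, 0, 0], "fingers": 1},
  {"dp": [0, 0, -0.5], "turn": [0, 0, 0], "fingers": 1},
])

```text
clock: 3.9
eef_pos: [518.6, 335.3, 167.6]
tcp_rot: [-3.141, 0.0, 1.377]
contact_force: [0.4, -0.5, -2.4]
opening: 0.14
grasp_force: 97.6
```

Call:
play_rows([
  {"dp": [0, 0, -0.3], "turn": [0, 0, 0], "fingers": 1},
  {"dp": [0, 0, 0], "turn": [0, 0, 0], "fingers": 1},
  {"dp": [0, 0, 0], "turn": [0, 0, 0], "fingers": 1},
])

```text
clock: 4.15
eef_pos: [519.1, 335.6, 178.9]
tcp_rot: [3.141, -0.001, 1.377]
contact_force: [-0.7, 0.9, -2.4]
opening: 0.14
grasp_force: 97.6
```

```bash
cat >> h.py <<'E'
T0=Ro.from_euler('xyz',[np.pi,0,np.pi/2])
def pose(nose,yaw,th):
    Rs=Ro.from_euler('z',yaw)*Ro.from_euler('x',th,degrees=True)
    return np.array(nose,float)+Rs.apply([0,229,0]),(Rs*T0).as_euler('xyz')
E
python3 - <<'E'
from h import *
s=r.sense();print(s['clock'],s['eef_pos'],s['tcp_rot'],s['opening'],s['contact_force'])
p,e=pose([523,-239,0],.105,0); p[2]=s['eef_pos'][2]; print(p,e)
go(p,e,22)
cv2.imwrite('pics/c2.png',r.grab_frame('side')['pixels'][150:450,220:480,::-1].repeat(2,0).repeat(2,1))
E
```

```text
4.15 [519.13667167 335.62253014 178.85944711] [ 3.14082548e+00 -8.18044322e-04  1.37703543e+00] 0.13992918953042893 [-0.71170704  0.87060101 -2.40756749]
[498.99915834 -11.26120313 178.85944711] [3.14159265 0.         1.67579633]
0 [-0.39, 0.05, -0.0] [0.0, -0.0, -0.13]
1 [-0.39, 0.05, -0.0] [0.0, -0.0, -0.13]
2 [-0.39, 0.04, -0.0] [0.0, -0.0, -0.13]
3 [-0.39, 0.04, -0.0] [0.0, -0.0, -0.13]
4 [-0.39, 0.03, -0.0] [0.0, -0.0, -0.13]
5 [-0.39, 0.03, -0.0] [0.0, -0.0, -0.13]
6 [-0.39, 0.02, -0.0] [0.0, -0.0, -0.13]
7 [-0.39, 0.02, -0.0] [0.0, -0.0, -0.13]
8 [-0.39, 0.01, -0.0] [0.0, -0.0, -0.13]
9 [-0.39, 0.01, -0.0] [0.0, -0.0, -0.13]
10 [-0.39, -0.0, -0.0] [0.0, -0.0, -0.13]
11 [-0.39, -0.01, -0.0] [0.0, -0.0, -0.13]
12 [-0.39, -0.01, -0.0] [0.0, -0.0, -0.13]
13 [-0.39, -0.02, -0.0] [0.0, -0.0, -0.13]
14 [-0.39, -0.02, -0.0] [0.0, -0.0, -0.13]
15 [-0.39, -0.03, -0.0] [0.0, -0.0, -0.13]
16 [-0.39, -0.03, -0.0] [0.0, -0.0, -0.13]
17 [-0.39, -0.04, -0.0] [0.0, -0.0, -0.13]
18 [-0.39, -0.04, -0.0] [0.0, -0.0, -0.13]
19 [-0.39, -0.05, -0.0] [0.0, -0.0, -0.13]
20 [-0.39, -0.05, -0.0] [0.0, -0.0, -0.13]
21 [-0.39, -0.06, -0.0] [0.0, -0.0, -0.13]
```

View pics/c2.png

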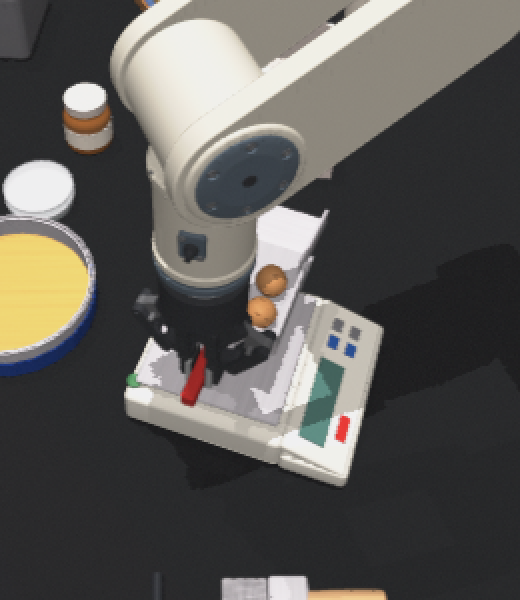

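The scoop is lifted level, with the handle at (195,375), walnuts visible at (262,310) and (271,280), and the empty plate beneath. I'm carrying it level to the tote.

Call:
play_rows([
  {"dp": [-0.2, 0.03, 0], "turn": [0, 0, -0.13], "fingers": 1},
  {"dp": [-0.35, 0.05, 0], "turn": [0, 0, -0.13], "fingers": 1},
  {"dp": [-0.42, 0.05, 0], "turn": [0, 0, -0.13], "fingers": 1},
  {"dp": [-0.42, 0.04, 0], "turn": [0, 0, -0.13], "fingers": 1},
  {"dp": [-0.42, 0.04, 0], "turn": [0, 0, -0.13], "fingers": 1},
])

```text
clock: 4.62
eef_pos: [514.5, 261.1, 176.9]
tcp_rot: [-3.139, 0.002, 1.447]
contact_force: [0.7, -0.3, -2.2]
opening: 0.142
grasp_force: 97.7
```

Call:
play_rows([
  {"dp": [-0.42, 0.03, 0], "turn": [0, 0, -0.13], "fingers": 1},
  {"dp": [-0.42, 0.02, 0], "turn": [0, 0, -0.13], "fingers": 1},
  {"dp": [-0.42, 0.02, 0], "turn": [0, 0, -0.13], "fingers": 1},
  {"dp": [-0.42, 0.01, 0], "turn": [0, 0, -0.13], "fingers": 1},
  {"dp": [-0.42, 0.01, 0], "turn": [0, 0, -0.13], "fingers": 1},
])

```text
clock: 5.03
eef_pos: [509.7, 177.2, 177.1]
tcp_rot: [-3.139, 0.001, 1.515]
contact_force: [-0.7, 0.3, -2.3]
opening: 0.14
grasp_force: 97.7
```

Call:
play_rows([
  {"dp": [-0.42, 0, 0], "turn": [0, 0, -0.13], "fingers": 1},
  {"dp": [-0.42, -0.01, 0], "turn": [0, 0, -0.13], "fingers": 1},
  {"dp": [-0.42, -0.01, 0], "turn": [0, 0, -0.13], "fingers": 1},
  {"dp": [-0.42, -0.02, 0], "turn": [0, 0, -0.13], "fingers": 1},
  {"dp": [-0.42, -0.02, 0], "turn": [0, 0, -0.13], "fingers": 1},
])

```text
clock: 5.45
eef_pos: [504.7, 93.5, 177.2]
tcp_rot: [-3.139, 0.0, 1.583]
contact_force: [-0.4, 0.0, -2.2]
opening: 0.142
grasp_force: 97.7
```

Call:
play_rows([
  {"dp": [-0.42, -0.03, 0], "turn": [0, 0, -0.13], "fingers": 1},
  {"dp": [-0.42, -0.03, 0], "turn": [0, 0, -0.13], "fingers": 1},
  {"dp": [-0.42, -0.04, 0], "turn": [0, 0, -0.13], "fingers": 1},
  {"dp": [-0.42, -0.04, 0], "turn": [0, 0, -0.13], "fingers": 1},
  {"dp": [-0.35, -0.05, 0], "turn": [0, 0, -0.13], "fingers": 1},
])

```text
clock: 5.87
eef_pos: [500.0, 12.0, 177.2]
tcp_rot: [-3.139, 0.0, 1.651]
contact_force: [-0.1, 0.3, -2.7]
opening: 0.142
grasp_force: 97.7
```

Call:
play_rows([
  {"dp": [-0.25, -0.05, 0], "turn": [0, 0, -0.13], "fingers": 1},
  {"dp": [-0.1, -0.05, 0], "turn": [0, 0, -0.13], "fingers": 1},
  {"dp": [0, 0, 0], "turn": [0, 0, 0], "fingers": 1},
  {"dp": [0, 0, 0], "turn": [0, 0, 0], "fingers": 1},
])

```text
clock: 6.2
eef_pos: [497.9, -0.9, 177.9]
tcp_rot: [-3.14, -0.0, 1.676]
contact_force: [0.7, 0.1, -2.6]
opening: 0.143
grasp_force: 97.7
```

Run:
```python
from h import *
s=r.sense();print(s['clock'],s['eef_pos'],s['tcp_rot'],s['contact_force'],s['qpos'])
nz=[523,-239,78]
p,e=pose([523,-239,140],.105,15); go(p,e,6); print(p,e)
q,f=pose(nz,.105,38); print(q,f); go(q,f,14,start=(p,e))
cv2.imwrite('pics/c3.png',r.grab_frame('side')['pixels'][100:400,220:480,::-1].repeat(2,0).repeat(2,1))
```

```text
6.2 [497.90525816  -0.88711101 177.86782828] [-3.14028381e+00 -3.47129696e-04  1.67587429e+00] [ 0.6992051   0.09013985 -2.60877494] [-4.93288130e-03  2.19776920e-01  1.95230720e+00  2.43934138e-04
  9.70847591e-01 -1.10148931e-01]
0 [-0.08, -0.0, -0.09] [-0.0, 0.42, -0.0]
1 [-0.07, -0.0, -0.09] [-0.0, 0.42, -0.0]
2 [-0.07, -0.0, -0.1] [-0.0, 0.42, -0.0]
3 [-0.06, -0.0, -0.1] [-0.0, 0.42, -0.0]
4 [-0.06, -0.0, -0.1] [-0.0, 0.42, -0.0]
5 [-0.05, -0.0, -0.1] [-0.0, 0.42, -0.0]
[499.81696719 -19.02121446 199.26956133] [ 3.14159265 -0.26179939  1.67579633]
[504.08707867 -59.53937905 218.98647785] [ 3.14159265 -0.66322512  1.67579633]
0 [-0.06, 0.0, -0.05] [-0.0, 0.27, 0.0]
1 [-0.06, 0.0, -0.05] [-0.0, 0.27, 0.0]
2 [-0.06, 0.0, -0.06] [-0.0, 0.27, 0.0]
3 [-0.06, 0.0, -0.06] [-0.0, 0.27, 0.0]
4 [-0.05, 0.0, -0.06] [-0.0, 0.27, 0.0]
5 [-0.05, 0.0, -0.06] [-0.0, 0.27, 0.0]
6 [-0.05, 0.0, -0.06] [-0.0, 0.27, 0.0]
7 [-0.05, 0.0, -0.06] [-0.0, 0.27, 0.0]
8 [-0.05, 0.0, -0.07] [-0.0, 0.27, 0.0]
9 [-0.05, 0.0, -0.07] [-0.0, 0.27, 0.0]
10 [-0.04, 0.0, -0.07] [-0.0, 0.27, 0.0]
11 [-0.04, 0.0, -0.07] [-0.0, 0.27, 0.0]
12 [-0.04, 0.0, -0.07] [-0.0, 0.27, 0.0]
13 [-0.04, 0.0, -0.07] [-0.0, 0.27, 0.0]
```

View pics/c3.png

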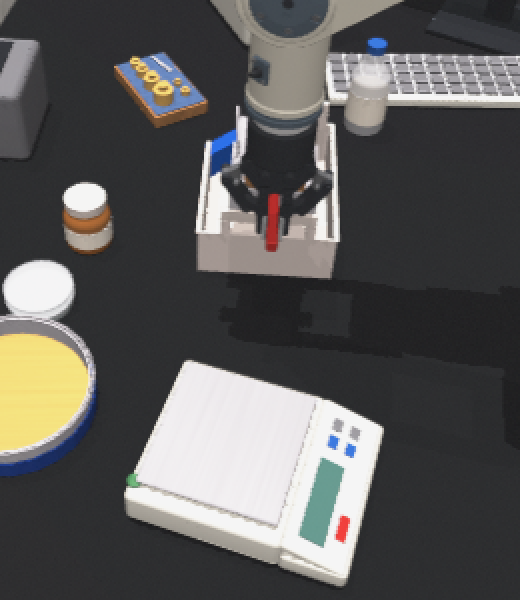

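The scoop is centred over the tote, with the handle at (272,222) and the tote between x=197 and x=340. The plate is clear. I'm tilting in two stages.

Call:
play_rows([
  {"dp": [-0.08, 0, -0.09], "turn": [0, 0.42, 0], "fingers": 1},
  {"dp": [-0.07, 0, -0.09], "turn": [0, 0.42, 0], "fingers": 1},
  {"dp": [-0.07, 0, -0.1], "turn": [0, 0.42, 0], "fingers": 1},
  {"dp": [-0.06, 0, -0.1], "turn": [0, 0.42, 0], "fingers": 1},
  {"dp": [-0.11, 0, -0.2], "turn": [0, 0.84, 0], "fingers": 1},
])

```text
clock: 6.67
eef_pos: [500.2, -17.0, 200.2]
tcp_rot: [3.142, -0.266, 1.679]
contact_force: [-1.0, -0.7, -2.3]
opening: 0.145
grasp_force: 97.7
```

Call:
play_rows([
  {"dp": [-0.06, 0, -0.05], "turn": [0, 0.27, 0], "fingers": 1},
  {"dp": [-0.06, 0, -0.05], "turn": [0, 0.27, 0], "fingers": 1},
  {"dp": [-0.06, 0, -0.06], "turn": [0, 0.27, 0], "fingers": 1},
  {"dp": [-0.06, 0, -0.06], "turn": [0, 0.27, 0], "fingers": 1},
  {"dp": [-0.05, 0, -0.06], "turn": [0, 0.27, 0], "fingers": 1},
])

```text
clock: 7.08
eef_pos: [502.1, -32.9, 207.0]
tcp_rot: [-3.142, -0.406, 1.677]
contact_force: [-0.5, -0.0, -2.2]
opening: 0.145
grasp_force: 97.8
```

Call:
play_rows([
  {"dp": [-0.05, 0, -0.06], "turn": [0, 0.27, 0], "fingers": 1},
  {"dp": [-0.05, 0, -0.06], "turn": [0, 0.27, 0], "fingers": 1},
  {"dp": [-0.05, 0, -0.06], "turn": [0, 0.27, 0], "fingers": 1},
  {"dp": [-0.05, 0, -0.07], "turn": [0, 0.27, 0], "fingers": 1},
  {"dp": [-0.05, 0, -0.07], "turn": [0, 0.27, 0], "fingers": 1},
])

```text
clock: 7.5
eef_pos: [503.6, -47.8, 214.1]
tcp_rot: [3.142, -0.549, 1.677]
contact_force: [0.6, -0.1, -2.1]
opening: 0.137
grasp_force: 97.8
```

Call:
play_rows([
  {"dp": [-0.04, 0, -0.07], "turn": [0, 0.27, 0], "fingers": 1},
  {"dp": [-0.04, 0, -0.07], "turn": [0, 0.27, 0], "fingers": 1},
  {"dp": [-0.04, 0, -0.07], "turn": [0, 0.27, 0], "fingers": 1},
  {"dp": [-0.04, 0, -0.07], "turn": [0, 0.27, 0], "fingers": 1},
  {"dp": [0, 0, 0], "turn": [0, 0, 0], "fingers": 1},
])

```text
clock: 7.92
eef_pos: [504.8, -60.3, 219.3]
tcp_rot: [-3.141, -0.662, 1.675]
contact_force: [-0.4, -0.9, -2.0]
opening: 0.14
grasp_force: 97.8
```

Run:
```python
from h import *
s=r.sense();print(s['clock'],s['eef_pos'],s['tcp_rot'],s['contact_force'],s['qpos'])
a=r.grab_frame('side')['pixels'][100:300,260:460];b=r.grab_frame('top')['pixels'][180:320,300:460]
cv2.imwrite('pics/c4.png',np.hstack([cv2.resize(a,(400,400)),cv2.resize(b,(400,350))[:, :] if 0 else cv2.copyMakeBorder(cv2.resize(b,(400,350)),0,50,0,0,0)])[:,:,::-1])
```

```text
7.9167 [504.8422724  -60.28908974 219.33284084] [-3.14070616 -0.66219215  1.67487144] [-0.35265422 -0.87778199 -2.0026979 ] [-0.4757106   0.39464512  1.78001221  0.54856974  1.40003546 -0.79687236]
```

View pics/c4.png

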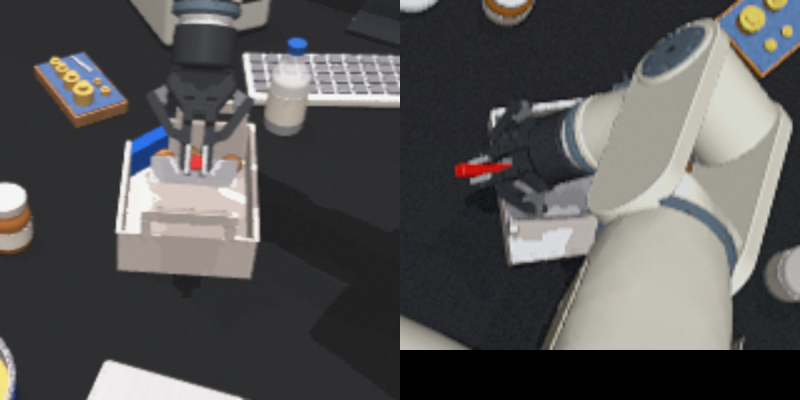

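Walnuts lie in the tote at (165,153) and (232,158), beyond the tilted scoop, and the wrist weight has dropped by about 0.6 N. I'll hold briefly, then level up.

Call:
play_rows([
  {"dp": [0, 0, 0], "turn": [0, 0.3, 0], "fingers": 1},
  {"dp": [0, 0, 0], "turn": [0, 0, 0], "fingers": 1},
  {"dp": [0, 0, 0], "turn": [0, 0, 0], "fingers": 1},
  {"dp": [0, 0, 0], "turn": [0, 0, 0], "fingers": 1},
  {"dp": [0, 0, 0], "turn": [0, 0, 0], "fingers": 1},
])

```text
clock: 8.43
eef_pos: [504.8, -59.1, 219.9]
tcp_rot: [3.141, -0.691, 1.677]
contact_force: [-0.4, 0.4, -1.8]
opening: 0.142
grasp_force: 97.8
```

Run:
```python
from h import *
s=r.sense();print(s['eef_pos'],s['tcp_rot'],s['contact_force'])
A=([500,-40,260],[np.pi,0,1.676]); go(*A,10)
y=-.14;c=np.array([507,220]); g=c+118*np.array([-np.sin(y),np.cos(y)]); print(g)
print('B'); go([g[0],g[1],180],[np.pi,0,np.pi/2+y],16,start=A)
```

```text
[504.76831977 -59.11890004 219.85048212] [ 3.14142199 -0.69092659  1.67690817] [-0.41892713  0.44429822 -1.81341086]
0 [0.1, -0.01, -0.05] [-0.0, -0.66, 0.0]
1 [0.1, -0.01, -0.05] [-0.0, -0.66, 0.0]
2 [0.09, -0.01, -0.06] [-0.0, -0.66, 0.0]
3 [0.09, -0.01, -0.07] [-0.0, -0.66, 0.0]
4 [0.09, -0.01, -0.07] [-0.0, -0.66, 0.0]
5 [0.08, -0.01, -0.08] [-0.0, -0.66, 0.0]
6 [0.07, -0.01, -0.08] [-0.0, -0.66, 0.0]
7 [0.07, -0.01, -0.09] [-0.0, -0.66, 0.0]
8 [0.06, -0.01, -0.09] [-0.0, -0.66, 0.0]
9 [0.06, -0.01, -0.1] [-0.0, -0.66, 0.0]
[523.46608753 336.84548755]
B
0 [0.58, 0.1, 0.13] [0.0, -0.0, 0.15]
1 [0.58, 0.09, 0.13] [0.0, -0.0, 0.15]
2 [0.58, 0.08, 0.12] [0.0, -0.0, 0.15]
3 [0.59, 0.07, 0.13] [0.0, -0.0, 0.15]
4 [0.59, 0.06, 0.12] [0.0, -0.0, 0.15]
5 [0.59, 0.05, 0.12] [0.0, -0.0, 0.15]
6 [0.59, 0.04, 0.12] [0.0, -0.0, 0.15]
7 [0.59, 0.04, 0.13] [0.0, -0.0, 0.15]
8 [0.59, 0.03, 0.13] [0.0, -0.0, 0.15]
9 [0.59, 0.02, 0.12] [0.0, -0.0, 0.15]
10 [0.59, 0.01, 0.13] [0.0, -0.0, 0.15]
11 [0.59, -0.0, 0.13] [0.0, -0.0, 0.15]
12 [0.59, -0.01, 0.13] [0.0, -0.0, 0.15]
13 [0.59, -0.02, 0.13] [0.0, -0.0, 0.15]
14 [0.59, -0.03, 0.13] [0.0, -0.0, 0.15]
15 [0.59, -0.04, 0.12] [0.0, -0.0, 0.15]
```

Call:
play_rows([
  {"dp": [0.1, 0, -0.05], "turn": [0, -0.66, 0], "fingers": 1},
  {"dp": [0.1, 0, -0.05], "turn": [0, -0.66, 0], "fingers": 1},
  {"dp": [0.09, 0, -0.06], "turn": [0, -0.66, 0], "fingers": 1},
  {"dp": [0.09, 0, -0.07], "turn": [0, -0.66, 0], "fingers": 1},
  {"dp": [0.09, 0, -0.07], "turn": [0, -0.66, 0], "fingers": 1},
])

```text
clock: 8.85
eef_pos: [503.8, -49.5, 240.6]
tcp_rot: [3.14, -0.342, 1.677]
contact_force: [-0.0, 0.0, -2.6]
opening: 0.143
grasp_force: 97.8
```

Call:
play_rows([
  {"dp": [0.08, 0, -0.08], "turn": [0, -0.66, 0], "fingers": 1},
  {"dp": [0.07, 0, -0.08], "turn": [0, -0.66, 0], "fingers": 1},
  {"dp": [0.07, 0, -0.09], "turn": [0, -0.66, 0], "fingers": 1},
  {"dp": [0.06, 0, -0.09], "turn": [0, -0.66, 0], "fingers": 1},
  {"dp": [0.06, 0, -0.1], "turn": [0, -0.66, 0], "fingers": 1},
])

```text
clock: 9.27
eef_pos: [502.7, -39.5, 260.8]
tcp_rot: [3.14, 0.003, 1.677]
contact_force: [0.3, 0.5, -1.4]
opening: 0.138
grasp_force: 97.7
```

Call:
play_rows([
  {"dp": [0.58, 0.1, 0], "turn": [0, 0, 0.15], "fingers": 1},
  {"dp": [0.58, 0.09, 0], "turn": [0, 0, 0.15], "fingers": 1},
  {"dp": [0.58, 0.08, 0], "turn": [0, 0, 0.15], "fingers": 1},
  {"dp": [0.59, 0.07, 0], "turn": [0, 0, 0.15], "fingers": 1},
  {"dp": [0.59, 0.06, 0], "turn": [0, 0, 0.15], "fingers": 1},
])

```text
clock: 9.68
eef_pos: [509.6, 79.3, 260.3]
tcp_rot: [3.141, -0.001, 1.597]
contact_force: [-0.2, -0.1, -1.9]
opening: 0.141
grasp_force: 97.8
```

Run:
```python
from h import *
d=dict(np.load('pics/side0.png.npz'))
f=lambda a,z:onz(d,a[0]/2-.25+220,a[1]/2-.25+100,z)[:2].round(0)
print([f(a,75) for a in [(188,362),(315,402),(275,522),(137,482)]])
s=r.sense();print(s['eef_pos'],s['tcp_rot'],s['contact_force'])
t=r.grab_frame('top'); a=cv2.resize(t['pixels'][205:325,180:450],None,fx=2.9,fy=2.9)
b=cv2.resize(r.grab_frame('side')['pixels'][140:250,280:420],None,fx=1.8,fy=1.8)
c=np.zeros((348+200,783,3),np.uint8); c[:a.shape[0],:a.shape[1]]=a; c[350:350+b.shape[0],:b.shape[1]]=b[:198]
cv2.imwrite('pics/c5.png',c[:,:,::-1])
```

```text
[array([573., 132.]), array([418., 160.]), array([444., 317.]), array([595., 299.])]
[509.62276076  79.34713491 260.2952974 ] [ 3.14139512e+00 -5.39595839e-04  1.59737128e+00] [-0.22815518 -0.11148724 -1.85197942]
```

View pics/c5.png

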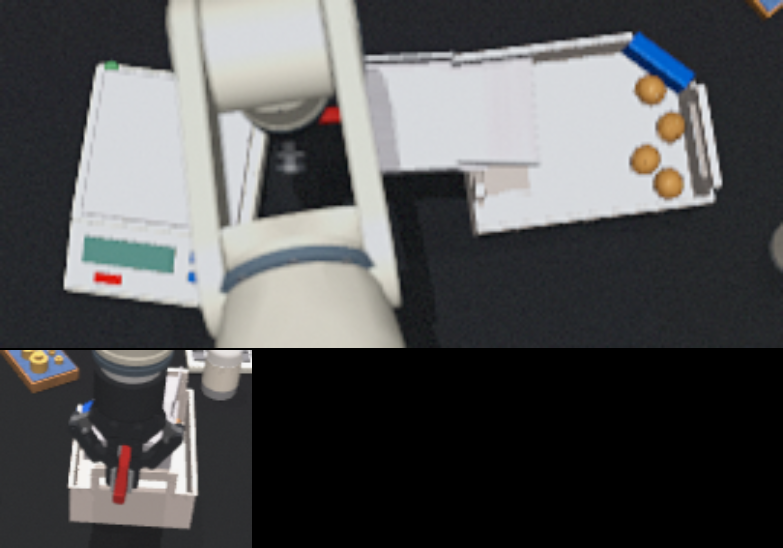

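All four walnuts are in the tote behind its -y wall, at crop pixels (650,90), (670,127), (645,159) and (668,183). The scoop is empty. I'm taking it back to the plate centre.

Run:
```python
from h import *
A=([525,338.5,130],[np.pi,0,1.431]); go(*A,14)
```

```text
0 [0.46, 0.04, 0.23] [0.0, -0.0, 0.12]
1 [0.46, 0.03, 0.23] [0.0, -0.0, 0.12]
2 [0.46, 0.03, 0.23] [0.0, -0.0, 0.12]
3 [0.46, 0.02, 0.23] [0.0, -0.0, 0.12]
4 [0.46, 0.02, 0.23] [0.0, -0.0, 0.12]
5 [0.46, 0.01, 0.23] [0.0, -0.0, 0.12]
6 [0.46, 0.01, 0.23] [0.0, -0.0, 0.12]
7 [0.46, 0.0, 0.23] [0.0, -0.0, 0.12]
8 [0.46, -0.0, 0.23] [0.0, -0.0, 0.12]
9 [0.46, -0.01, 0.23] [0.0, -0.0, 0.12]
10 [0.46, -0.02, 0.23] [0.0, -0.0, 0.12]
11 [0.46, -0.02, 0.23] [0.0, -0.0, 0.12]
12 [0.46, -0.03, 0.23] [0.0, -0.0, 0.12]
13 [0.46, -0.03, 0.23] [0.0, -0.0, 0.12]
```

Call:
play_rows([
  {"dp": [0.46, 0.04, 0.23], "turn": [0, 0, 0.12], "fingers": 1},
  {"dp": [0.46, 0.03, 0.23], "turn": [0, 0, 0.12], "fingers": 1},
  {"dp": [0.46, 0.03, 0.23], "turn": [0, 0, 0.12], "fingers": 1},
  {"dp": [0.46, 0.02, 0.23], "turn": [0, 0, 0.12], "fingers": 1},
  {"dp": [0.46, 0.02, 0.23], "turn": [0, 0, 0.12], "fingers": 1},
])

```text
clock: 10.2
eef_pos: [515.2, 170.2, 213.8]
tcp_rot: [3.142, -0.0, 1.535]
contact_force: [-0.4, -0.6, -1.0]
opening: 0.141
grasp_force: 97.8
```

Call:
play_rows([
  {"dp": [0.46, 0.01, 0.23], "turn": [0, 0, 0.12], "fingers": 1},
  {"dp": [0.46, 0.01, 0.23], "turn": [0, 0, 0.12], "fingers": 1},
  {"dp": [0.46, 0, 0.23], "turn": [0, 0, 0.12], "fingers": 1},
  {"dp": [0.46, 0, 0.23], "turn": [0, 0, 0.12], "fingers": 1},
  {"dp": [0.46, -0.01, 0.23], "turn": [0, 0, 0.12], "fingers": 1},
])

```text
clock: 10.62
eef_pos: [521.4, 262.0, 167.7]
tcp_rot: [3.142, -0.0, 1.472]
contact_force: [0.0, -0.2, -2.5]
opening: 0.147
grasp_force: 97.8
```

Call:
play_rows([
  {"dp": [0.46, -0.02, 0.23], "turn": [0, 0, 0.12], "fingers": 1},
  {"dp": [0.46, -0.02, 0.23], "turn": [0, 0, 0.12], "fingers": 1},
  {"dp": [0.46, -0.03, 0.23], "turn": [0, 0, 0.12], "fingers": 1},
  {"dp": [0.46, -0.03, 0.23], "turn": [0, 0, 0.12], "fingers": 1},
  {"dp": [0, 0, 0], "turn": [0, 0, 0], "fingers": 1},
])

```text
clock: 11.03
eef_pos: [525.6, 337.2, 129.6]
tcp_rot: [-3.14, -0.0, 1.423]
contact_force: [-0.6, 0.8, -1.0]
opening: 0.139
grasp_force: 97.8
```

Call:
play_rows([
  {"dp": [0, 0, 0.4], "turn": [0, 0, 0], "fingers": 1},
  {"dp": [0, 0, 0.3], "turn": [0, 0, 0], "fingers": 1},
  {"dp": [0, 0, 0.15], "turn": [0, 0, 0], "fingers": 1},
  {"dp": [0, 0, 0.05], "turn": [0, 0, 0], "fingers": 1},
  {"dp": [0, 0, 0], "turn": [0, 0, 0], "fingers": 1},
])

```text
clock: 11.45
eef_pos: [525.8, 334.5, 94.8]
tcp_rot: [-3.141, 0.001, 1.422]
contact_force: [0.6, 0.7, -1.0]
opening: 0.141
grasp_force: 97.8
```

Run:
```python
from h import *
s=r.sense();print(s['eef_pos'],s['tcp_rot'],s['contact_force'],s['wrist_torque'])
a=r.grab_frame('side')['pixels'][240:400,260:430]; b=r.grab_frame('top')['pixels'][205:325,180:300]
cv2.imwrite('pics/c6.png',np.hstack([cv2.resize(a,(425,400)),cv2.resize(b,(360,400)) if 0 else cv2.copyMakeBorder(cv2.resize(b,(360,360)),0,40,0,0,0)])[:,:,::-1])
```

```text
[525.77820368 334.47284052  94.76640771] [-3.14066957e+00  8.26400040e-04  1.42172063e+00] [ 0.64888902  0.67094141 -1.02708423] [ 0.19259329 -0.05726871 -0.04273044]
```

View pics/c6.png

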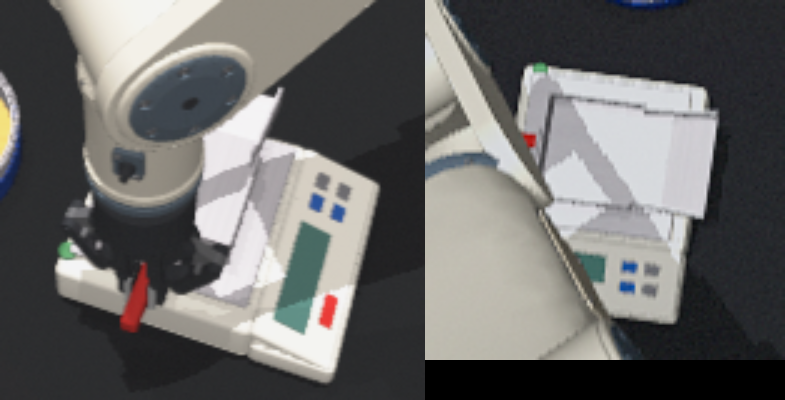

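The scoop sits just above the plate with its nose edge at crop pixel (710,165), which matches the centred target. I'm lowering the last few millimetres.

Call:
play_rows([
  {"dp": [0.03, 0, 0.08], "turn": [0, 0, 0], "fingers": 1},
  {"dp": [0, 0, 0.04], "turn": [0, 0, 0], "fingers": 1},
  {"dp": [0, 0, 0], "turn": [0, 0, 0], "fingers": 1},
], force=60)

```text
clock: 11.8
eef_pos: [526.2, 336.4, 90.4]
tcp_rot: [3.142, -0.0, 1.422]
contact_force: [-1.4, -0.3, -1.1]
opening: 0.143
grasp_force: 97.8
```

Call:
play_rows([
  {"dp": [0, 0, 0.05], "turn": [0, 0, 0], "fingers": 1},
  {"dp": [0, 0, 0], "turn": [0, 0, 0], "fingers": 1},
  {"dp": [0, 0, 0], "turn": [0, 0, 0], "fingers": 1},
], force=40)

```text
clock: 12.05
eef_pos: [526.4, 336.7, 88.9]
tcp_rot: [3.141, -0.0, 1.422]
contact_force: [-1.4, 0.8, 4.1]
opening: 0.141
grasp_force: 98.7
```

Call:
play_rows([
  {"dp": [0, 0, 0], "turn": [0, 0, 0], "fingers": 0.8},
  {"dp": [0, 0, 0], "turn": [0, 0, 0], "fingers": 0.7},
  {"dp": [0, 0, 0], "turn": [0, 0, 0], "fingers": 0.5},
  {"dp": [0, 0, 0], "turn": [0, 0, 0], "fingers": 0.4},
  {"dp": [0, 0, 0], "turn": [0, 0, 0], "fingers": 0.4},
])

```text
clock: 12.47
eef_pos: [526.1, 336.3, 88.3]
tcp_rot: [-3.141, 0.0, 1.422]
contact_force: [-0.0, 0.6, -0.2]
opening: 0.598
grasp_force: 0.0
```

Call:
play_rows([
  {"dp": [0, 0, -0.2], "turn": [0, 0, 0], "fingers": 0.4},
  {"dp": [0, 0, -0.5], "turn": [0, 0, 0], "fingers": 0.4},
  {"dp": [0, 0, -0.8], "turn": [0, 0, 0], "fingers": 0.4},
  {"dp": [0, 0, -0.9], "turn": [0, 0, 0], "fingers": 0.4},
  {"dp": [0, 0, -0.9], "turn": [0, 0, 0], "fingers": 0.4},
])

```text
clock: 12.88
eef_pos: [525.8, 336.1, 222.0]
tcp_rot: [-3.141, 0.001, 1.422]
contact_force: [1.5, 0.9, 0.3]
opening: 0.603
grasp_force: 0.0
```

Run:
```python
from h import *
s=r.sense();print(s['eef_pos'],s['tcp_rot'],s['contact_force'],s['qpos'])
# tote grip
y=.105; o=np.array([522,-229]); Rz=np.array([[np.cos(y),-np.sin(y)],[np.sin(y),np.cos(y)]])
g=o+Rz@[0,125]; print('grip',g)
for n,f in(('top','top2.png'),('side','side2.png')):
    d=snap(n,f); p=d['pixels'].astype(int); R,G,B=p[...,0],p[...,1],p[...,2]
    m=(R>110)&(G<70)&(B<70)
    bx=(180,235,235,275) if n=='top' else (290,310,345,385)
    q=np.zeros_like(m); q[bx[1]:bx[3],bx[0]:bx[2]]=m[bx[1]:bx[3],bx[0]:bx[2]]; ys,xs=np.nonzero(q)
    rc=cv2.minAreaRect(np.c_[xs,ys].astype(np.float32)); print(n,len(xs),[onz(d,u,v,113)[:2].round(0) for u,v in cv2.boxPoints(rc)])
    m=(B>110)&(R<70)&(B>G+40); bx=(385,205,430,245) if n=='top' else (318,160,348,190)
    print('blue',m[bx[1]:bx[3],bx[0]:bx[2]].sum())
# tool yaw: closing along tote y -> tool y=+-tote y
print('C'); go([g[0],g[1],230],[np.pi,0,y+np.pi-np.pi],18); print(y)
```

```text
[525.75585224 336.11639546 222.0103512 ] [-3.14088908e+00  6.46648613e-04  1.42212142e+00] [1.49414539 0.87087934 0.34477067] [ 5.66428337e-01  3.60555195e-01  1.64407667e+00 -2.96403173e-05
  1.13791601e+00  7.15115919e-01]
grip [ 508.8991039  -104.68842966]
top 36 [array([518., 317.]), array([530., 315.]), array([524., 284.]), array([513., 286.])]
blue 164
side 291 [array([538., 378.]), array([524., 285.]), array([509., 289.]), array([524., 381.])]
blue 0
C
0 [-0.61, 0.06, -0.01] [0.0, -0.01, 0.7]
1 [-0.61, 0.11, -0.01] [0.0, -0.01, 0.7]
2 [-0.6, 0.15, -0.01] [0.0, -0.01, 0.7]
3 [-0.58, 0.2, -0.01] [0.0, -0.01, 0.7]
4 [-0.57, 0.24, -0.01] [0.0, -0.01, 0.7]
5 [-0.55, 0.28, -0.01] [0.0, -0.01, 0.7]
6 [-0.53, 0.32, -0.01] [0.0, -0.01, 0.7]
7 [-0.5, 0.36, -0.0] [0.0, -0.01, 0.7]
8 [-0.48, 0.39, -0.0] [0.0, -0.01, 0.7]
9 [-0.45, 0.42, -0.0] [0.0, -0.01, 0.7]
10 [-0.41, 0.46, -0.0] [0.0, -0.01, 0.7]
11 [-0.38, 0.49, -0.0] [0.0, -0.01, 0.7]
12 [-0.34, 0.51, -0.0] [0.0, -0.01, 0.7]
13 [-0.3, 0.54, -0.0] [0.0, -0.01, 0.7]
14 [-0.26, 0.56, -0.0] [0.0, -0.01, 0.7]
15 [-0.22, 0.57, -0.0] [0.0, -0.01, 0.7]
16 [-0.18, 0.59, -0.0] [0.0, -0.01, 0.7]
17 [-0.14, 0.6, -0.0] [0.0, -0.01, 0.7]
0.105
```

Call:
play_rows([
  {"dp": [-0.61, 0.06, -0.01], "turn": [0, 0, 0.7], "fingers": 0.35},
  {"dp": [-0.61, 0.11, -0.01], "turn": [0, 0, 0.7], "fingers": 0.35},
  {"dp": [-0.6, 0.15, -0.01], "turn": [0, 0, 0.7], "fingers": 0.35},
  {"dp": [-0.58, 0.2, -0.01], "turn": [0, 0, 0.7], "fingers": 0.35},
  {"dp": [-0.57, 0.24, -0.01], "turn": [0, 0, 0.7], "fingers": 0.35},
])

```text
clock: 13.4
eef_pos: [520.2, 212.1, 222.4]
tcp_rot: [-3.142, 0.0, 1.052]
contact_force: [-0.1, 0.0, -0.5]
opening: 0.649
grasp_force: 0.0
```

Call:
play_rows([
  {"dp": [-0.55, 0.28, -0.01], "turn": [0, 0, 0.7], "fingers": 0.35},
  {"dp": [-0.53, 0.32, -0.01], "turn": [0, 0, 0.7], "fingers": 0.35},
  {"dp": [-0.5, 0.36, 0], "turn": [0, 0, 0.7], "fingers": 0.35},
  {"dp": [-0.48, 0.39, 0], "turn": [0, 0, 0.7], "fingers": 0.35},
  {"dp": [-0.45, 0.42, 0], "turn": [0, 0, 0.7], "fingers": 0.35},
])

```text
clock: 13.82
eef_pos: [514.4, 88.7, 223.2]
tcp_rot: [-3.142, 0.0, 0.686]
contact_force: [0.2, 0.0, 1.1]
opening: 0.652
grasp_force: 0.0
```

Call:
play_rows([
  {"dp": [-0.41, 0.46, 0], "turn": [0, 0, 0.7], "fingers": 0.35},
  {"dp": [-0.38, 0.49, 0], "turn": [0, 0, 0.7], "fingers": 0.35},
  {"dp": [-0.34, 0.51, 0], "turn": [0, 0, 0.7], "fingers": 0.35},
  {"dp": [-0.3, 0.54, 0], "turn": [0, 0, 0.7], "fingers": 0.35},
  {"dp": [-0.26, 0.56, 0], "turn": [0, 0, 0.7], "fingers": 0.35},
])

```text
clock: 14.23
eef_pos: [509.3, -34.5, 223.3]
tcp_rot: [-3.142, -0.0, 0.319]
contact_force: [0.6, -0.3, -1.2]
opening: 0.648
grasp_force: 0.0
```

Call:
play_rows([
  {"dp": [-0.22, 0.57, 0], "turn": [0, 0, 0.7], "fingers": 0.35},
  {"dp": [-0.18, 0.59, 0], "turn": [0, 0, 0.7], "fingers": 0.35},
  {"dp": [-0.14, 0.6, 0], "turn": [0, 0, 0.7], "fingers": 0.35},
  {"dp": [0, 0, 0], "turn": [0, 0, 0], "fingers": 0.35},
])

```text
clock: 14.57
eef_pos: [505.8, -110.3, 223.3]
tcp_rot: [3.14, 0.0, 0.096]
contact_force: [-0.7, -0.2, -0.1]
opening: 0.65
grasp_force: 0.0
```

Run:
```python
from h import *
s=r.sense();print(s['clock'],s['eef_pos'],s['tcp_rot'],s['qpos'])
snap('top','top3.png'); d=snap('side','side3.png')
# refine bar from side0 (unobstructed): corner pixel guesses via bright edges are coarse; print projections of expected bar ends
y=.105;o=np.array([522,-229,0]);R=Ro.from_euler('z',y)
d0=dict(np.load('pics/side0.png.npz'));t0=dict(np.load('pics/top0.png.npz'))
P=[(-65,120,119),(65,120,119),(65,130,119),(-65,130,119),(-95,130,76),(95,130,76),(95,130,0),(-95,130,0)]
a=cv2.resize(d0['pixels'][140:250,300:400],None,fx=4,fy=4,interpolation=cv2.INTER_CUBIC); b=cv2.resize(t0['pixels'][205:295,325:435],None,fx=3.6,fy=3.6,interpolation=cv2.INTER_CUBIC)
for p in P:
    w=R.apply(p)+o
    u,v=proj(d0,w); cv2.circle(a,(int((u-300+.5)*4),int((v-140+.5)*4)),2,(255,0,0),-1)
    u,v=proj(t0,w); cv2.circle(b,(int((u-325+.5)*3.6),int((v-205+.5)*3.6)),2,(255,0,0),-1)
c=np.zeros((440,800,3),np.uint8);c[:440,:400]=a;c[:b.shape[0],400:400+b.shape[1]]=b
cv2.imwrite('pics/c7.png',c[:,:,::-1])
go([508.9,-104.7,92],[np.pi,0,y],6)
```

```text
14.5667 [ 505.7998565  -110.28452638  223.26369615] [3.14023776e+00 4.51804993e-05 9.64712694e-02] [-2.16714898e-01  1.94453348e-01  1.86924122e+00 -1.47925379e-03
  1.07752409e+00  1.25831033e+00]
0 [0.01, -0.01, 0.55] [-0.0, 0.0, -0.01]
1 [0.01, -0.01, 0.55] [-0.0, 0.0, -0.01]
2 [0.01, -0.01, 0.55] [-0.0, 0.0, -0.01]
3 [0.01, -0.01, 0.55] [-0.0, 0.0, -0.01]
4 [0.01, -0.01, 0.55] [-0.0, 0.0, -0.01]
5 [0.01, -0.01, 0.55] [-0.0, 0.0, -0.01]
```

View pics/c7.png

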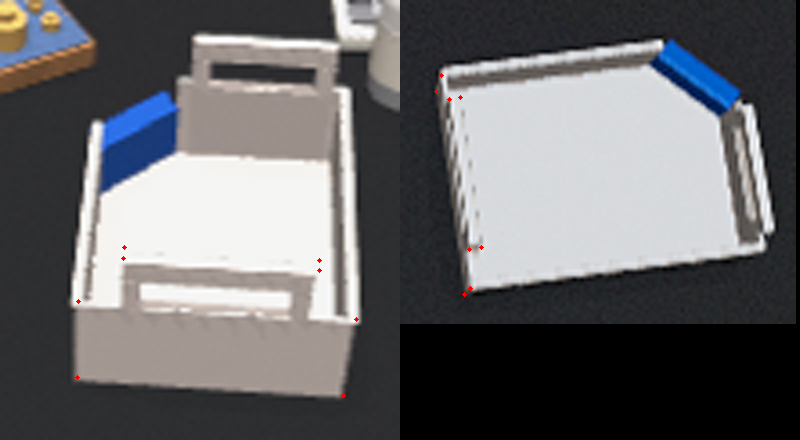

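The projected tote model matches the image corners within about 1 px at the base ((77,377), (343,395)) and the rim. The bar sits a few mm further towards +y, so I'll allow for that, then descend and grip.

Call:
play_rows([
  {"dp": [0.03, -0.06, 0.67], "turn": [0, 0, -0.05], "fingers": 0.35},
  {"dp": [0.03, -0.06, 0.67], "turn": [0, 0, -0.03], "fingers": 0.35},
  {"dp": [0.03, -0.06, 0.67], "turn": [0, 0, 0], "fingers": 0.35},
  {"dp": [0, -0.02, 0.67], "turn": [0, 0, 0], "fingers": 0.35},
  {"dp": [0, 0, 0.65], "turn": [0, 0, 0], "fingers": 0.35},
], force=40)

```text
clock: 15.08
eef_pos: [508.8, -97.3, 88.9]
tcp_rot: [-3.141, -0.0, 0.114]
contact_force: [0.4, -0.5, 0.1]
opening: 0.652
grasp_force: 0.0
```

Call:
play_rows([
  {"dp": [0, 0, 0], "turn": [0, 0, 0], "fingers": 0.5},
  {"dp": [0, 0, 0], "turn": [0, 0, 0], "fingers": 0.65},
  {"dp": [0, 0, 0], "turn": [0, 0, 0], "fingers": 0.75},
  {"dp": [0, 0, 0], "turn": [0, 0, 0], "fingers": 0.85},
  {"dp": [0, 0, 0], "turn": [0, 0, 0], "fingers": 1},
])

```text
clock: 15.5
eef_pos: [510.2, -98.9, 91.8]
tcp_rot: [3.141, -0.003, 0.111]
contact_force: [0.3, -1.2, 5.8]
opening: 0.108
grasp_force: 40.0
```

Call:
play_rows([
  {"dp": [0, 0, 0], "turn": [0, 0, 0], "fingers": 1},
  {"dp": [0, 0, 0], "turn": [0, 0, 0], "fingers": 1},
  {"dp": [0, 0, 0], "turn": [0, 0, 0], "fingers": 1},
  {"dp": [0, 0, 0], "turn": [0, 0, 0], "fingers": 1},
], force=115)

```text
clock: 15.83
eef_pos: [510.3, -98.9, 92.0]
tcp_rot: [3.141, -0.003, 0.111]
contact_force: [-0.5, 0.5, 8.2]
opening: 0.095
grasp_force: 112.9
```

```bash
cat >> h.py <<'E'
def tilt(a_deg,th,p,R,lift=0):
    """rotate pose about horizontal tote axis at angle a_deg (tote frame, 45=lip edge) through the lip edge; pos p, Ro R at level"""
    y=.105; o=np.array([522,-227,0]); z=Ro.from_euler('z',y); pv=o+z.apply([65,-100,0])
    q=Ro.from_rotvec(th*z.apply([np.cos(np.radians(a_deg)),np.sin(np.radians(a_deg)),0]),degrees=True)
    return pv+q.apply(p-pv)+[0,0,lift],(q*R)
E
python3 - <<'E'
from h import *
s=r.sense();print(s['clock'],s['eef_pos'],s['tcp_rot'],s['contact_force'],s['wrist_torque'])
p,R=s['eef_pos'],Ro.from_euler('xyz',s['tcp_rot']); np.savez('lev.npz',p=p,q=R.as_quat())
a=(p,R.as_euler('xyz'))
for th in (8,16,24):
    q,Q=tilt(45,th,p,R,2); b=(q,Q.as_euler('xyz')); print(th,q); go(*b,6,start=a); a=b
E
```

```text
15.8333 [510.32452931 -98.88543189  91.99312538] [ 3.14079338 -0.00343672  0.11075135] [-0.47326917  0.50446396  8.20756716] [ 0.03108954  0.11819171 -0.09697486]
8 [ 521.8375338  -108.2031381   121.81558759]
0 [0.04, 0.04, -0.12] [0.16, -0.16, 0.0]
1 [0.04, 0.04, -0.13] [0.16, -0.16, 0.0]
2 [0.04, 0.04, -0.13] [0.16, -0.16, 0.0]
3 [0.04, 0.04, -0.13] [0.16, -0.16, 0.0]
4 [0.04, 0.04, -0.13] [0.16, -0.16, 0.0]
5 [0.03, 0.03, -0.13] [0.16, -0.16, 0.0]
16 [ 536.24839399 -119.86613724  147.30597568]
0 [0.04, 0.04, -0.12] [0.16, -0.16, 0.0]
1 [0.04, 0.04, -0.12] [0.16, -0.16, 0.0]
2 [0.04, 0.04, -0.12] [0.16, -0.16, 0.0]
3 [0.04, 0.04, -0.12] [0.16, -0.16, 0.0]
4 [0.04, 0.04, -0.12] [0.16, -0.16, 0.0]
5 [0.03, 0.03, -0.12] [0.16, -0.16, 0.0]
24 [ 553.27661886 -133.64742229  169.96814823]
0 [0.04, 0.04, -0.12] [0.16, -0.16, 0.0]
1 [0.04, 0.04, -0.12] [0.16, -0.16, 0.0]
2 [0.04, 0.04, -0.12] [0.16, -0.16, 0.0]
3 [0.04, 0.04, -0.12] [0.16, -0.16, 0.0]
4 [0.04, 0.04, -0.12] [0.16, -0.16, 0.0]
5 [0.03, 0.03, -0.12] [0.16, -0.16, 0.0]
```

Call:
play_rows([
  {"dp": [0, 0, -0.1], "turn": [0, 0, 0], "fingers": 1},
  {"dp": [0.04, 0.04, -0.12], "turn": [0.16, -0.16, 0], "fingers": 1},
  {"dp": [0.04, 0.04, -0.12], "turn": [0.16, -0.16, 0], "fingers": 1},
  {"dp": [0.04, 0.04, -0.12], "turn": [0.16, -0.16, 0], "fingers": 1},
  {"dp": [0.04, 0.04, -0.12], "turn": [0.16, -0.16, 0], "fingers": 1},
])

```text
clock: 16.25
eef_pos: [516.2, -104.4, 113.7]
tcp_rot: [-3.073, 0.068, 0.113]
contact_force: [0.2, 1.0, -4.7]
opening: 0.095
grasp_force: 112.4
```

Call:
play_rows([
  {"dp": [0.04, 0.04, -0.12], "turn": [0.16, -0.16, 0], "fingers": 1},
  {"dp": [0.04, 0.04, -0.12], "turn": [0.16, -0.16, 0], "fingers": 1},
  {"dp": [0.04, 0.04, -0.12], "turn": [0.16, -0.16, 0], "fingers": 1},
  {"dp": [0.04, 0.04, -0.12], "turn": [0.16, -0.16, 0], "fingers": 1},
  {"dp": [0.04, 0.04, -0.12], "turn": [0.16, -0.16, 0], "fingers": 1},
])

```text
clock: 16.67
eef_pos: [527.8, -113.6, 135.8]
tcp_rot: [-2.988, 0.151, 0.123]
contact_force: [-1.0, 0.0, -4.1]
opening: 0.094
grasp_force: 112.5
```

```bash
cat >> h.py <<'E'
def nuts(f):
    d=snap('top',f); h=cv2.cvtColor(d['pixels'],cv2.COLOR_RGB2HSV); m=cv2.inRange(h,(8,110,90),(20,255,255)); m[:200]=0; m[300:]=0; m[:,:330]=0; m[:,450:]=0
    n,l,st,c=cv2.connectedComponentsWithStats(m); 
    for i in range(1,n):
        if st[i][4]>8: print('nut blob',st[i][:5],c[i].round(1),onz(d,*c[i],20)[:2].round(0))
    p=d['pixels'].astype(int); b=(p[...,2]>110)&(p[...,0]<70)&(p[...,2]>p[...,1]+40); b[:195]=0;b[270:]=0;b[:,:370]=0;b[:,445:]=0
    ys,xs=np.nonzero(b); 
    if len(xs): print('lip',len(xs),cv2.boxPoints(cv2.minAreaRect(np.c_[xs,ys].astype(np.float32))).round(0).tolist())
E
python3 - <<'E'
from h import *
s=r.sense();print(s['clock'],s['eef_pos'],s['tcp_rot'],s['contact_force'],s['wrist_torque'])
nuts('t4.png')
E
```

```text
16.6667 [ 527.7616001  -113.63236433  135.77375386] [-2.9881456   0.15080926  0.12255297] [-1.01127567  0.03008583 -4.07094104] [ 0.23562423 -0.12856163 -0.07512981]
nut blob [435 200  15  11  23] [441.3 205.6] [ 676. -448.]
nut blob [403 230   6  10  43] [405.  234.4] [ 580. -320.]
nut blob [401 242  14  17 135] [407.8 250.3] [ 527. -327.]
nut blob [410 260  10   9  66] [414.3 264.3] [ 480. -346.]
lip 163 [[398.0, 227.0], [405.0, 217.0], [419.0, 228.0], [412.0, 237.0]]
```

Call:
play_rows([
  {"dp": [0.04, 0.04, -0.12], "turn": [0.16, -0.16, 0], "fingers": 1},
  {"dp": [0.04, 0.04, -0.12], "turn": [0.16, -0.16, 0], "fingers": 1},
  {"dp": [0.04, 0.04, -0.12], "turn": [0.16, -0.16, 0], "fingers": 1},
  {"dp": [0.04, 0.04, -0.12], "turn": [0.16, -0.16, 0], "fingers": 1},
  {"dp": [0.04, 0.04, -0.12], "turn": [0.16, -0.16, 0], "fingers": 1},
])

```text
clock: 17.13
eef_pos: [541.3, -124.4, 155.8]
tcp_rot: [-2.902, 0.232, 0.139]
contact_force: [-0.2, 0.5, -4.1]
opening: 0.093
grasp_force: 112.5
```

Call:
play_rows([
  {"dp": [0.04, 0.04, -0.12], "turn": [0.16, -0.16, 0], "fingers": 1},
  {"dp": [0.04, 0.04, -0.12], "turn": [0.16, -0.16, 0], "fingers": 1},
  {"dp": [0.04, 0.04, -0.12], "turn": [0.16, -0.16, 0], "fingers": 1},
  {"dp": [0.04, 0.04, -0.12], "turn": [0.16, -0.16, 0], "fingers": 1},
  {"dp": [0, 0, 0], "turn": [0, 0, 0], "fingers": 1},
])

```text
clock: 17.55
eef_pos: [554.1, -134.6, 170.2]
tcp_rot: [-2.831, 0.296, 0.157]
contact_force: [-0.9, 1.2, -3.6]
opening: 0.09
grasp_force: 112.8
```

Call:
play_rows([
  {"dp": [0, 0, 0], "turn": [0, 0, 0], "fingers": 1},
  {"dp": [0, 0, 0], "turn": [0, 0, 0], "fingers": 1},
  {"dp": [0, 0, 0], "turn": [0, 0, 0], "fingers": 1},
  {"dp": [0, 0, 0], "turn": [0, 0, 0], "fingers": 1},
  {"dp": [0, 0, 0], "turn": [0, 0, 0], "fingers": 1},
])

```text
clock: 17.97
eef_pos: [553.0, -133.9, 170.0]
tcp_rot: [-2.831, 0.297, 0.158]
contact_force: [-0.1, 0.0, -4.0]
opening: 0.095
grasp_force: 112.7
```

Run:
```python
from h import *
s=r.sense();print(s['clock'],s['eef_pos'],s['tcp_rot'],s['contact_force'],s['wrist_torque'],s['qpos'])
nuts('t5.png')
L=np.load('lev.npz');p,R=L['p'],Ro.from_quat(L['q'])
print('tilt',(Ro.from_euler('xyz',s['tcp_rot'])*R.inv()).as_rotvec(degrees=True))
a=(s['eef_pos'],s['tcp_rot'])
for ad,th in((80,22),(45,23)):
    q,Q=tilt(ad,th,p,R,6); b=(q,Q.as_euler('xyz')); print(ad,th,q); go(*b,10,start=a); a=b
```

```text
17.9667 [ 552.98771063 -133.93899382  169.98250891] [-2.83090857  0.29671745  0.15804599] [-0.05823068  0.03773188 -4.02996211] [ 0.06522807 -0.58067081 -0.01547349] [-0.32545858  0.55435846  1.53301141  0.14262447  1.45874248  1.08901351]
nut blob [435 200  15  11  25] [441.2 205.5] [ 676. -447.]
nut blob [415 244   4  12  29] [416.3 248.4] [ 532. -355.]
nut blob [419 255   2   6  11] [419.5 257.7] [ 501. -364.]
lip 1 [[443.0, 206.0], [443.0, 206.0], [443.0, 206.0], [443.0, 206.0]]
tilt [15.27433782 19.27688275  0.05061702]
80 22 [ 552.10638084 -101.79533739  129.47653619]
0 [0.04, -0.05, 0.11] [-0.22, -0.07, 0.04]
1 [0.04, -0.05, 0.11] [-0.22, -0.07, 0.04]
2 [0.04, -0.05, 0.11] [-0.22, -0.07, 0.04]
3 [0.04, -0.06, 0.11] [-0.22, -0.07, 0.04]
4 [0.04, -0.06, 0.11] [-0.22, -0.07, 0.04]
5 [0.04, -0.06, 0.11] [-0.22, -0.07, 0.04]
6 [0.04, -0.06, 0.1] [-0.22, -0.07, 0.04]
7 [0.04, -0.07, 0.1] [-0.22, -0.07, 0.04]
8 [0.04, -0.07, 0.1] [-0.22, -0.07, 0.04]
9 [0.04, -0.07, 0.1] [-0.22, -0.07, 0.04]
45 23 [ 551.01582608 -131.8177172   171.30570005]
0 [-0.05, 0.07, -0.1] [0.2, 0.09, -0.04]
1 [-0.05, 0.07, -0.1] [0.2, 0.09, -0.04]
2 [-0.05, 0.06, -0.1] [0.2, 0.09, -0.04]
3 [-0.05, 0.06, -0.1] [0.2, 0.09, -0.04]
4 [-0.05, 0.06, -0.11] [0.2, 0.09, -0.04]
5 [-0.05, 0.06, -0.11] [0.2, 0.09, -0.04]
6 [-0.05, 0.05, -0.11] [0.2, 0.09, -0.04]
7 [-0.04, 0.05, -0.11] [0.2, 0.09, -0.04]
8 [-0.04, 0.05, -0.11] [0.2, 0.09, -0.04]
9 [-0.04, 0.05, -0.11] [0.2, 0.09, -0.04]
```

The top view still shows walnuts along the -y wall at (416,248) and (419,257), so I'll steer the slope along that wall towards +x and then back to the lip.

Run:
```python
from h import *
s=r.sense()
L=np.load('lev.npz');p,R=L['p'],Ro.from_quat(L['q'])
a=(s['eef_pos'],s['tcp_rot'])
for ad,th,l,n in((85,20,18,10),):
    q,Q=tilt(ad,th,p,R,l); b=(q,Q.as_euler('xyz')); print(ad,th,q); go(*b,n,start=a); a=b
d=snap('side','s5.png'); h=cv2.cvtColor(d['pixels'],cv2.COLOR_RGB2HSV); m=cv2.inRange(h,(8,110,60),(20,255,255)); m[:130]=0;m[260:]=0;m[:,:310]=0;m[:,410:]=0
n,l,st,c=cv2.connectedComponentsWithStats(m)
print([(st[i].tolist()) for i in range(1,n) if st[i][4]>5])
```

```text
85 20 [546.77997435 -98.23888012 132.78849058]
0 [0.03, -0.06, 0.11] [-0.25, -0.04, 0.04]
1 [0.03, -0.06, 0.11] [-0.25, -0.04, 0.04]
2 [0.03, -0.07, 0.11] [-0.25, -0.04, 0.04]
3 [0.03, -0.07, 0.11] [-0.25, -0.04, 0.04]
4 [0.03, -0.07, 0.11] [-0.25, -0.04, 0.04]
5 [0.03, -0.07, 0.1] [-0.25, -0.04, 0.04]
6 [0.03, -0.08, 0.1] [-0.25, -0.04, 0.04]
7 [0.03, -0.08, 0.1] [-0.25, -0.04, 0.04]
8 [0.03, -0.08, 0.1] [-0.25, -0.04, 0.04]
9 [0.03, -0.08, 0.09] [-0.25, -0.04, 0.04]
[[311, 144, 4, 4, 10], [310, 150, 14, 10, 82], [364, 166, 8, 9, 57]]
```

Call:
play_rows([
  {"dp": [0, 0, -0.2], "turn": [0, 0, 0], "fingers": 1},
  {"dp": [0.03, -0.06, 0.12], "turn": [-0.25, -0.04, 0.04], "fingers": 1},
  {"dp": [0.03, -0.06, 0.12], "turn": [-0.25, -0.04, 0.04], "fingers": 1},
  {"dp": [0.03, -0.07, 0.12], "turn": [-0.25, -0.04, 0.04], "fingers": 1},
  {"dp": [0.03, -0.07, 0.12], "turn": [-0.25, -0.04, 0.04], "fingers": 1},
])

```text
clock: 18.48
eef_pos: [553.0, -120.4, 160.2]
tcp_rot: [-2.942, 0.318, 0.145]
contact_force: [0.5, 0.5, -5.7]
opening: 0.092
grasp_force: 112.6
```

Call:
play_rows([
  {"dp": [0.03, -0.07, 0.12], "turn": [-0.25, -0.04, 0.04], "fingers": 1},
  {"dp": [0.03, -0.07, 0.12], "turn": [-0.25, -0.04, 0.04], "fingers": 1},
  {"dp": [0.03, -0.08, 0.12], "turn": [-0.25, -0.04, 0.04], "fingers": 1},
  {"dp": [0.03, -0.08, 0.12], "turn": [-0.25, -0.04, 0.04], "fingers": 1},
  {"dp": [0.03, -0.08, 0.12], "turn": [-0.25, -0.04, 0.04], "fingers": 1},
])

```text
clock: 18.9
eef_pos: [549.5, -102.2, 138.0]
tcp_rot: [-3.079, 0.341, 0.127]
contact_force: [0.7, 0.3, -5.2]
opening: 0.094
grasp_force: 112.7
```

Call:
play_rows([
  {"dp": [0.03, -0.08, 0.1], "turn": [-0.25, -0.04, 0.04], "fingers": 1},
  {"dp": [0, 0, 0], "turn": [0, 0, 0], "fingers": 1},
  {"dp": [0, 0, 0], "turn": [0, 0, 0], "fingers": 1},
  {"dp": [0, 0, 0], "turn": [0, 0, 0], "fingers": 1},
  {"dp": [0, 0, 0], "turn": [0, 0, 0], "fingers": 1},
])

```text
clock: 19.32
eef_pos: [549.2, -99.9, 134.7]
tcp_rot: [-3.104, 0.345, 0.122]
contact_force: [-0.1, 0.2, -5.4]
opening: 0.101
grasp_force: 112.7
```

```bash
cat >> h.py <<'E'
def snuts(f):
    d=snap('side',f); h=cv2.cvtColor(d['pixels'],cv2.COLOR_RGB2HSV); m=cv2.inRange(h,(8,110,60),(20,255,255)); m[:130]=0;m[260:]=0;m[:,:310]=0;m[:,410:]=0
    n,l,st,c=cv2.connectedComponentsWithStats(m); print('side nuts',[(st[i].tolist()) for i in range(1,n) if st[i][4]>5])
    p=d['pixels'].astype(int); b=(p[...,2]>90)&(p[...,0]<70)&(p[...,2]>p[...,1]+40); b[:140]=0;b[240:]=0;b[:,:290]=0;b[:,370:]=0
    ys,xs=np.nonzero(b); print('side lip',len(xs),xs.min() if len(xs) else 0,xs.max() if len(xs) else 0,ys.min() if len(xs) else 0,ys.max() if len(xs) else 0)
E
python3 - <<'E'
from h import *
s=r.sense();print(s['clock'],s['eef_pos'],s['contact_force'],s['wrist_torque'])
nuts('t6.png'); snuts('s6.png')
L=np.load('lev.npz');p,R=L['p'],Ro.from_quat(L['q'])
T=(Ro.from_euler('xyz',s['tcp_rot'])*R.inv()); print('tilt',T.as_rotvec(degrees=True))
# project lip foot, wall corners assuming rigid grip
y=.105;z=Ro.from_euler('z',y);o=np.array([522,-227,0])
st=dict(np.load('pics/s6.png.npz'));tt=dict(np.load('pics/t6.png.npz'))
for k,v in dict(lip=(62,-97,4),liptop=(65,-100,50),c1=(95,-70,50),c2=(35,-130,50),wallmid=(-30,-110,20)).items():
    w=s['eef_pos']+T.apply(o+z.apply(v)-p); print(k,w.round(0),np.round(proj(st,w)),np.round(proj(tt,w)))
E
```

```text
19.3167 [549.18405666 -99.91553747 134.67122254] [-0.13632427  0.22418124 -5.418214  ] [ 0.60239594 -0.54602546  0.00137399]
nut blob [435 200  15  11  25] [441.2 205.5] [ 676. -447.]
nut blob [375 219  38  20 286] [394.2 227.2] [ 605. -286.]
lip 267 [[392.0, 210.0], [443.0, 206.0], [445.0, 229.0], [394.0, 234.0]]
side nuts [[338, 168, 8, 10, 62], [322, 183, 3, 4, 10], [321, 189, 5, 6, 18]]
side lip 23 318 338 163 181
tilt [-0.1385374 20.0688411  0.2551098]
lip [ 598. -318.   24.] [334. 177.] [404. 229.]
liptop [ 617. -320.   66.] [328. 166.] [407. 220.]
c1 [ 642. -287.   57.] [319. 173.] [396. 214.]
c2 [ 592. -354.   75.] [338. 158.] [418. 227.]
wallmid [ 519. -341.   70.] [361. 164.] [415. 250.]
```

The blob at (394,227) shows the walnuts have rolled along to the +x wall and lip area. I'm swinging back to tilt straight towards the lip.

Run:
```python
from h import *
s=r.sense()
L=np.load('lev.npz');p,R=L['p'],Ro.from_quat(L['q'])
q,Q=tilt(45,23,p,R,12); print(q); go(q,Q.as_euler('xyz'),10)
```

```text
[ 551.01582608 -131.8177172   177.30570005]
0 [-0.04, 0.08, -0.1] [0.23, 0.06, -0.04]
1 [-0.04, 0.07, -0.1] [0.23, 0.06, -0.04]
2 [-0.04, 0.07, -0.11] [0.23, 0.06, -0.04]
3 [-0.04, 0.07, -0.11] [0.23, 0.06, -0.04]
4 [-0.04, 0.06, -0.11] [0.23, 0.06, -0.04]
5 [-0.04, 0.06, -0.11] [0.23, 0.06, -0.04]
6 [-0.04, 0.06, -0.11] [0.23, 0.06, -0.04]
7 [-0.04, 0.06, -0.11] [0.23, 0.06, -0.04]
8 [-0.04, 0.05, -0.12] [0.23, 0.06, -0.04]
9 [-0.04, 0.05, -0.12] [0.23, 0.06, -0.04]
```

Call:
play_rows([
  {"dp": [-0.04, 0.08, -0.1], "turn": [0.23, 0.06, -0.04], "fingers": 1},
  {"dp": [-0.04, 0.07, -0.1], "turn": [0.23, 0.06, -0.04], "fingers": 1},
  {"dp": [-0.04, 0.07, -0.11], "turn": [0.23, 0.06, -0.04], "fingers": 1},
  {"dp": [-0.04, 0.07, -0.11], "turn": [0.23, 0.06, -0.04], "fingers": 1},
  {"dp": [-0.04, 0.06, -0.11], "turn": [0.23, 0.06, -0.04], "fingers": 1},
])

```text
clock: 19.83
eef_pos: [550.0, -116.1, 156.4]
tcp_rot: [-2.976, 0.311, 0.141]
contact_force: [0.4, 1.0, -5.3]
opening: 0.099
grasp_force: 112.7
```

Call:
play_rows([
  {"dp": [-0.04, 0.06, -0.11], "turn": [0.23, 0.06, -0.04], "fingers": 1},
  {"dp": [-0.04, 0.06, -0.11], "turn": [0.23, 0.06, -0.04], "fingers": 1},
  {"dp": [-0.04, 0.06, -0.11], "turn": [0.23, 0.06, -0.04], "fingers": 1},
  {"dp": [-0.04, 0.05, -0.12], "turn": [0.23, 0.06, -0.04], "fingers": 1},
  {"dp": [-0.04, 0.05, -0.12], "turn": [0.23, 0.06, -0.04], "fingers": 1},
])

```text
clock: 20.25
eef_pos: [550.5, -131.8, 177.7]
tcp_rot: [-2.851, 0.276, 0.155]
contact_force: [-0.3, 0.2, -5.6]
opening: 0.091
grasp_force: 112.7
```

Call:
play_rows([
  {"dp": [0, 0, 0], "turn": [0, 0, 0], "fingers": 1},
  {"dp": [0, 0, 0], "turn": [0, 0, 0], "fingers": 1},
  {"dp": [0, 0, 0], "turn": [0, 0, 0], "fingers": 1},
  {"dp": [0, 0, 0], "turn": [0, 0, 0], "fingers": 1},
  {"dp": [0, 0, 0], "turn": [0, 0, 0], "fingers": 1},
])

```text
clock: 20.67
eef_pos: [550.4, -130.9, 177.1]
tcp_rot: [-2.853, 0.277, 0.155]
contact_force: [-0.0, 0.1, -5.2]
opening: 0.092
grasp_force: 112.6
```

```bash
cat >> h.py <<'E'
def chk(k):
    s=r.sense();print(s['clock'],s['eef_pos'].round(1),s['contact_force'].round(1),s['wrist_torque'].round(2))
    nuts(f't{k}.png'); snuts(f's{k}.png')
    L=np.load('lev.npz');p,R=L['p'],Ro.from_quat(L['q'])
    T=(Ro.from_euler('xyz',s['tcp_rot'])*R.inv()); z=Ro.from_euler('z',.105);o=np.array([522,-227,0])
    print('tilt in tote axes',z.inv().apply(T.as_rotvec(degrees=True)).round(1))
    st=dict(np.load(f'pics/s{k}.png.npz'));tt=dict(np.load(f'pics/t{k}.png.npz'))
    for n,v in dict(lip=(62,-97,4),c1t=(95,-70,50),c2t=(35,-130,50),c1f=(91,-70,4),c2f=(35,-126,4),n1=(63,-74,20),n2=(39,-97,20),n3=(70,-40,20),wall=(-30,-110,20)).items():
        w=s['eef_pos']+T.apply(o+z.apply(v)-p); print(n,w.round(0),'side',np.round(proj(st,w)),'top',np.round(proj(tt,w)))
E
python3 -c "
from h import *
chk(7)"
```

```text
20.6667 [ 550.4 -130.9  177.1] [-0.   0.1 -5.2] [ 0.21 -0.46 -0.09]
nut blob [435 200  15  11  25] [441.2 205.4] [ 676. -447.]
side nuts [[311, 144, 4, 4, 10], [310, 150, 14, 10, 81], [324, 180, 13, 8, 58]]
side lip 89 320 333 164 173
tilt in tote axes [16.  16.4  0.3]
lip [ 595. -318.   18.] side [335. 179.] top [404. 230.]
c1t [ 639. -298.   58.] side [320. 171.] top [399. 215.]
c2t [ 586. -364.   59.] side [340. 160.] top [421. 230.]
c1f [ 621. -287.   17.] side [325. 184.] top [394. 223.]
c2f [ 572. -349.   17.] side [344. 174.] top [414. 237.]
n1 [ 600. -299.   38.] side [333. 177.] top [399. 228.]
n2 [ 578. -325.   39.] side [341. 173.] top [407. 234.]
n3 [ 604. -266.   46.] side [329. 182.] top [389. 226.]
wall [ 514. -347.   54.] side [362. 167.] top [416. 253.]
```

```bash
cat >> h.py <<'E'
def asc(f,u0,u1,v0,v1):
    p=np.load(f'pics/{f}.npz')['pixels'][v0:v1,u0:u1]; h=cv2.cvtColor(p,cv2.COLOR_RGB2HSV).astype(int); H,S,V=h[...,0],h[...,1],h[...,2]
    o=np.full(H.shape,'?'); o[V<70]='.'; o[(S<60)&(V>=70)]='-'; o[(S<60)&(V>150)]='w'; o[(H>4)&(H<24)&(S>90)&(V>50)]='N'; o[(H>95)&(H<130)&(S>110)&(V>60)]='B'
    print(f,u0,v0); print('\n'.join(''.join(x) for x in o))
E
python3 -c "
from h import *
asc('s7.png',308,385,145,205); asc('t7.png',370,440,205,270)"
```

```text
s7.png 308 145
BB?NNNN?BB?-.........-----.......-wwwwwwwwwwww-..............-wwwww-.......-w
BB-NNNN?BBB?-........-----........wwwwwww-....................wwwww-..-....-w
BB?NNN-?BBBB?-.......-----........ww--........................wwwwwwwwww-...w
BBB????BBBBBB-?......-----........--..........................-wwwwwwwww-...w
BBBBBBBBBBBBB?-?......-----.......---...................---wwwwwwwwwwwww-...-
BBBBBBBBBBBB?-?N......-----.......-w-..............---wwwwwwwwwwwwwwwwww-...-
BBBBBBBB??--NNNN......-w---........w-.........---wwwwwwwwwwwwwwwwwwwwwww-...-
BBBBB??-?NNNNNNN......-ww--........--....---wwwwwwwwwwwwwwwwwwwwwwwwwwww-....
BB??-NNNNNNNNNNN......-w-----......-----wwwwwwwwwwwwwwwwwwwwwwwwwwwwwwww-....
--NNNNNNNNNNNNNN......-------......-wwwwwwwwwwwwwwwwwwwwwwwwwwwwwwwwwwww-....
NNNNNNNNNNNNNNNN...---------.......wwwwwwwwwwwwwwwwwwwwwwwwwwwwwwwwwwwww-....
NNNNNNNNNNNNNNN....--------........-wwwwwwwwwwwwwwwwwwwwwwwwwwwwwwwwwwwww....
NNNNNNNNNNNN..........----..........wwwwwwwwwwwwwwwwwwwwwwwwwwwwwwwwwwwww....
NNNNNNNNN...........................wwwwwwwwwwwwwwwwwwwwwwwwwwwwwwwwwww
[... 7524 characters left out ...]
wwwwwwwwwwwwwwwwwwwwwwwwwwwwwwwww-w-.wwww------------ww......
wwwwwwwwwwwwwwwwwwwwwwwwwwwwwwwwwwwwwwwwwwww-.wwwwwww--wwwwwwwww-.....
wwwwwwwwwwwwwwwwwwwwwwwwwwwwwwwwwwwwwwwwwww-.-wwwwwwwwwwwwwwwwww-.....
wwwwwwwwwwwwwwwwwwwwwwwwwwwwwwwwwwwwwwwwwww..-wwwwwwwwwwwwwwwwww......
wwwwwwwwwwwwwwwwwwwwwwwwwwwwwwwwwwwwwwwwww----wwwwwwwwwwwwww---.......
wwwwwwwwwwwwwwwwwwwwwwwwwwwwwwwwwwwwwwwwww--.www-----------w--........
wwwwwwwwwwwwwwwwwwwwwwwwwwwwwwwwwwwwwwwwww--.www----------w--.........
wwwwwwwwwwwwwwwwwwwwwwwwwwwwwwwwwwwwwwwwww--.w-----------w--..........
wwwwwwwwwwwwwwwwwwwwwwwwwwwwwwwwwwwwwwwwww--.w----------w-............
wwwwwwwwwwwwwwwwwwwwwwwwwwwwwwwwwwwwwwwwww---w-----------.............
```

```bash
cat >> h.py <<'E'
def tote_at(f,uvs,h=20):
    """pixels -> tote x,y on the plane h above tote underside, rigid grip assumed"""
    s=r.sense();L=np.load('lev.npz');p,R=L['p'],Ro.from_quat(L['q'])
    T=(Ro.from_euler('xyz',s['tcp_rot'])*R.inv()); z=Ro.from_euler('z',.105);o=np.array([522,-227,0])
    d=dict(np.load(f'pics/{f}.npz'))
    for u,v in uvs:
        c,k=ray(d,u,v); c2=z.inv().apply(T.inv().apply(c-s['eef_pos'])+p-o); k2=z.inv().apply(T.inv().apply(k)); w=c2+k2*(h-c2[2])/k2[2]; print((u,v),w[:2].round(0))
E
python3 -c "
from h import *
tote_at('s7.png',[(328,184),(336,181.5),(344.5,169),(343,172)])
print('foot');tote_at('s7.png',[(320.5,173),(324,172.5),(330,171.5),(335,170.5)],4)
print('rim');tote_at('s7.png',[(328.5,163.5),(319,169)],50)"
```

```text
(328, 184) [ 73. -29.]
(336, 181.5) [ 49. -36.]
(344.5, 169) [  28. -125.]
(343, 172) [  32. -102.]
foot
(320.5, 173) [ 118. -172.]
(324, 172.5) [ 105. -170.]
(330, 171.5) [  84. -169.]
(335, 170.5) [  67. -169.]
rim
(328.5, 163.5) [  73. -121.]
(319, 169) [101. -89.]
```

In the side map the brown visible through the hand-hold slot near (330,184), plus a sliver at (344,169), fits walnuts near the lip. The arm hides the rest, so I'll ease the tilt to about 12°, where the top camera sees the lip, and count them.

Run:
```python
from h import *
L=np.load('lev.npz');p,R=L['p'],Ro.from_quat(L['q'])
q,Q=tilt(45,12,p,R,6); print(q); go(q,Q.as_euler('xyz'),8)
```

```text
[ 528.69699952 -113.75464174  138.88448155]
0 [-0.02, -0.02, 0.14] [-0.16, 0.16, 0.0]
1 [-0.03, -0.03, 0.14] [-0.16, 0.16, 0.0]
2 [-0.03, -0.03, 0.14] [-0.16, 0.16, 0.0]
3 [-0.03, -0.03, 0.14] [-0.16, 0.16, 0.0]
4 [-0.03, -0.03, 0.14] [-0.16, 0.16, 0.0]
5 [-0.04, -0.04, 0.14] [-0.16, 0.16, 0.0]
6 [-0.04, -0.04, 0.14] [-0.16, 0.16, 0.0]
7 [-0.04, -0.04, 0.14] [-0.16, 0.16, 0.0]
```

Call:
play_rows([
  {"dp": [-0.02, -0.02, 0.14], "turn": [-0.16, 0.16, 0], "fingers": 1},
  {"dp": [-0.03, -0.03, 0.14], "turn": [-0.16, 0.16, 0], "fingers": 1},
  {"dp": [-0.03, -0.03, 0.14], "turn": [-0.16, 0.16, 0], "fingers": 1},
  {"dp": [-0.03, -0.03, 0.14], "turn": [-0.16, 0.16, 0], "fingers": 1},
  {"dp": [-0.03, -0.03, 0.14], "turn": [-0.16, 0.16, 0], "fingers": 1},
])

```text
clock: 21.18
eef_pos: [536.9, -120.4, 153.5]
tcp_rot: [-2.942, 0.195, 0.134]
contact_force: [-0.9, -0.0, -4.7]
opening: 0.093
grasp_force: 112.6
```

Call:
play_rows([
  {"dp": [-0.04, -0.04, 0.14], "turn": [-0.16, 0.16, 0], "fingers": 1},
  {"dp": [-0.04, -0.04, 0.14], "turn": [-0.16, 0.16, 0], "fingers": 1},
  {"dp": [-0.04, -0.04, 0.14], "turn": [-0.16, 0.16, 0], "fingers": 1},
  {"dp": [0, 0, 0], "turn": [0, 0, 0], "fingers": 1},
  {"dp": [0, 0, 0], "turn": [0, 0, 0], "fingers": 1},
])

```text
clock: 21.6
eef_pos: [528.3, -113.6, 139.3]
tcp_rot: [-2.993, 0.147, 0.126]
contact_force: [0.8, -0.0, -4.6]
opening: 0.095
grasp_force: 112.7
```

```bash
python3 -c "
from h import *
chk(8); asc('t8.png',375,425,210,250)"
```

```text
21.6 [ 528.3 -113.6  139.3] [ 0.8 -0.  -4.6] [ 0.4  -0.29  0.05]
nut blob [435 200  15  11  23] [441.4 205.7] [ 675. -448.]
nut blob [378 221   7  10  57] [381.2 225.8] [ 610. -243.]
nut blob [403 228   2   7  12] [403.4 231. ] [ 591. -316.]
nut blob [404 233  10  10  74] [408.5 237.5] [ 569. -332.]
lip 158 [[401.0, 218.0], [443.0, 206.0], [448.0, 224.0], [406.0, 236.0]]
side nuts [[311, 144, 4, 4, 10], [310, 150, 14, 10, 81], [323, 176, 18, 13, 136]]
side lip 190 322 338 163 180
tilt in tote axes [8.5 8.7 0.2]
lip [ 595. -317.   11.] side [335. 181.] top [403. 231.]
c1t [ 632. -293.   55.] side [322. 173.] top [398. 217.]
c2t [ 579. -359.   55.] side [342. 162.] top [419. 233.]
c1f [ 620. -287.   11.] side [325. 186.] top [394. 223.]
c2f [ 571. -349.   11.] side [344. 176.] top [413. 237.]
n1 [ 596. -296.   30.] side [334. 180.] top [398. 229.]
n2 [ 575. -322.   30.] side [342. 176.] top [406. 235.]
n3 [ 600. -262.   34.] side [331. 186.] top [388. 228.]
wall [ 508. -343.   39.] side [363. 172.] top [414. 255.]
t8.png 375 210
wwwwwwwwwwwwwwwwww----wwwwwwww....................
wwwwww
[... 1282 characters left out ...]
------wwwwwwwww-NNNNNNNNN?-----www---
wwwwwwwwwwww-------wwwwwwwww-NNNNNNNNNN-----www---
wwwwwwwwwwwwww-----wwwwwwwwwwNNNNNNNNNN-----www---
-wwwwwwwwwwwwwww---wwwwwwwwwwNNNNNNNNNN-----www---
??-wwwwwwwwwwwwwww-wwwwwwwwww-NNNNNNNN?------www--
????--wwwwwwwwwwww-wwwwwwwwwww-NNNNNNN-------www--
??????-wwwwwwwwwww-wwwwwwwwwwwww?NNNNw-------www--
????????-wwwwwwwww-wwwwwwwwwwwwww--www-------www--
---??????-wwwwwwwwwwwwwwwwwwwwwwwwwwww-------www--
www-???????-wwwww-wwwwwwwwwwwwwwwwwwwww-------www-
wwwww-??????-wwww-wwwwwwwwwwwwwwwwwwwww-------www-
wwwwww-??????-www-wwwwwwwwwwwwwwwwwwwww-------www-
wwwwwww-----??-w--wwwwwwwwwwwwwwwwwwwww-------www-
wwwwwwwww---???w-wwwwwwwwwwwwwwwwwwwwwww-------www
```

The top view shows two walnuts at the lip near (408,237) and (403,231), and one still up the +x wall at (381,226). The fourth is hidden behind the arm between them. I'll steer the slope along the +x wall, towards -y, to bring the trailing ones in.

Run:
```python
from h import *
L=np.load('lev.npz');p,R=L['p'],Ro.from_quat(L['q'])
q,Q=tilt(15,20,p,R,14); print(q); go(q,Q.as_euler('xyz'),9)
b=(q,Q.as_euler('xyz')); q,Q=tilt(45,12,p,R,6); print('back'); go(q,Q.as_euler('xyz'),9,start=b)
```

```text
[ 526.73833507 -141.60906694  181.57085599]
0 [-0.03, 0.06, -0.12] [0.2, 0.06, -0.01]
1 [-0.03, 0.05, -0.12] [0.2, 0.06, -0.01]
2 [-0.03, 0.05, -0.13] [0.2, 0.06, -0.01]
3 [-0.03, 0.05, -0.13] [0.2, 0.06, -0.01]
4 [-0.03, 0.05, -0.13] [0.2, 0.06, -0.01]
5 [-0.03, 0.04, -0.13] [0.2, 0.06, -0.01]
6 [-0.03, 0.04, -0.13] [0.2, 0.06, -0.01]
7 [-0.03, 0.04, -0.13] [0.2, 0.06, -0.01]
8 [-0.03, 0.04, -0.13] [0.2, 0.06, -0.01]
back
0 [0.02, -0.03, 0.14] [-0.2, -0.06, 0.02]
1 [0.03, -0.04, 0.13] [-0.2, -0.06, 0.02]
2 [0.03, -0.04, 0.13] [-0.2, -0.06, 0.02]
3 [0.03, -0.04, 0.13] [-0.2, -0.06, 0.02]
4 [0.03, -0.04, 0.13] [-0.2, -0.06, 0.02]
5 [0.03, -0.05, 0.13] [-0.2, -0.06, 0.02]
6 [0.03, -0.05, 0.13] [-0.2, -0.06, 0.02]
7 [0.03, -0.05, 0.13] [-0.2, -0.06, 0.02]
8 [0.03, -0.06, 0.13] [-0.2, -0.06, 0.02]
```

Call:
play_rows([
  {"dp": [-0.03, 0.06, -0.12], "turn": [0.2, 0.06, -0.01], "fingers": 1},
  {"dp": [-0.03, 0.05, -0.12], "turn": [0.2, 0.06, -0.01], "fingers": 1},
  {"dp": [-0.03, 0.05, -0.13], "turn": [0.2, 0.06, -0.01], "fingers": 1},
  {"dp": [-0.03, 0.05, -0.13], "turn": [0.2, 0.06, -0.01], "fingers": 1},
  {"dp": [-0.03, 0.05, -0.13], "turn": [0.2, 0.06, -0.01], "fingers": 1},
])

```text
clock: 22.12
eef_pos: [527.9, -130.0, 163.2]
tcp_rot: [-2.887, 0.113, 0.124]
contact_force: [0.8, -0.3, -5.8]
opening: 0.091
grasp_force: 112.7
```

Call:
play_rows([
  {"dp": [-0.03, 0.04, -0.13], "turn": [0.2, 0.06, -0.01], "fingers": 1},
  {"dp": [-0.03, 0.04, -0.13], "turn": [0.2, 0.06, -0.01], "fingers": 1},
  {"dp": [-0.03, 0.04, -0.13], "turn": [0.2, 0.06, -0.01], "fingers": 1},
  {"dp": [-0.03, 0.04, -0.13], "turn": [0.2, 0.06, -0.01], "fingers": 1},
  {"dp": [0, 0, 0], "turn": [0, 0, 0], "fingers": 1},
])

```text
clock: 22.53
eef_pos: [526.4, -142.9, 181.8]
tcp_rot: [-2.804, 0.088, 0.119]
contact_force: [0.7, -0.0, -6.2]
opening: 0.097
grasp_force: 112.7
```

```bash
python3 -c "
from h import *
chk(9); asc('t9.png',375,425,210,260)"
```

```text
22.5333 [ 526.4 -142.9  181.8] [ 0.7 -0.  -6.2] [ 0.06 -0.27  0.01]
nut blob [402 229  14  12  59] [408.8 234.2] [ 581. -333.]
lip 83 [[407.0, 231.0], [410.0, 222.0], [420.0, 225.0], [417.0, 235.0]]
side nuts [[311, 144, 4, 4, 10], [310, 150, 14, 10, 81], [324, 177, 3, 7, 11], [333, 176, 15, 6, 61]]
side lip 106 325 343 160 176
tilt in tote axes [19.3  5.4 -0.3]
lip [ 593. -320.   19.] side [336. 178.] top [405. 231.]
c1t [ 629. -306.   68.] side [324. 167.] top [403. 217.]
c2t [ 574. -369.   54.] side [344. 161.] top [422. 234.]
c1f [ 619. -291.   25.] side [326. 181.] top [396. 223.]
c2f [ 568. -351.   12.] side [345. 175.] top [414. 238.]
n1 [ 594. -304.   42.] side [335. 176.] top [401. 229.]
n2 [ 572. -328.   36.] side [343. 173.] top [408. 236.]
n3 [ 598. -271.   52.] side [332. 180.] top [391. 227.]
wall [ 505. -348.   38.] side [365. 172.] top [416. 256.]
t9.png 375 210
...ww----------------wwwwwwww-wwwwwwwwwwwwwwwwwwww
.?-w-----------------wwwwwwww-wwwwwwwwwwwwwwwwwwww
.-ww----------------wwwwwwwww-wwwwwwwwwwwwwwwwwwww
?-w-----------------wwwwwwww----wwwwwwwwwwwwwwwwww
?ww--
[... 1640 characters left out ...]
w?-------??????????????-wwwwwwwwwwww-
---wwwwwwwwwww--wwwwwwww-w--?????--???-wwwwwwwwwww
---wwwwwwwwwwwwwwwwwwwwwwwwww--??---????-wwwwwwwww
--wwwwwwwwwwwwwwwwwwwwwwwwwwwwww----??????-wwwwwww
-wwwwwwwwwwwwwwwwwwwwwwwwwwwwwwwww--???????--wwwww
wwwwwww-wwwwwwwwwwwwwwwwwwwwwwwwwwwww-???????-wwww
wwwww--wwwwwwwwwwwwwwwwwwwwwwwwwwwwwwww-??????-www
wwww---wwwwwwwwwwwwwwwwwwwwwwwwwwwwwwwww-??????-ww
www---wwwwwwwwwwwwwwwwwwwwwwwwwwwwwwwwwww-??????-w
ww----wwwwwwwwwwwwwwwwwwwwwwwwwwwwwwwwwwww-??????-
-----wwwwwwwwwwwwwwwwwwwwwwwwwwwwwwwwwwwwww-??????
----wwwwwwwwwwwwwwwwwwwwwwwwwwwwwwwwwwwwwwww-----?
---wwwwwwwwwwwwwwwwwwwwwwwwwwwwwwwwwwwwwwwwwww---?
---wwwwwwwwwwwwwwwwwwwwwwwwwwwwwwwwwwwwwwwwwwww--?
```

Call:
play_rows([
  {"dp": [0, 0, 0], "turn": [0, 0, 0], "fingers": 1},
  {"dp": [0, 0, 0], "turn": [0, 0, 0], "fingers": 1},
  {"dp": [0, 0, 0], "turn": [0, 0, 0], "fingers": 1},
  {"dp": [0.02, -0.03, 0.14], "turn": [-0.2, -0.06, 0.02], "fingers": 1},
  {"dp": [0.03, -0.04, 0.13], "turn": [-0.2, -0.06, 0.02], "fingers": 1},
])

```text
clock: 23.05
eef_pos: [526.7, -135.3, 171.2]
tcp_rot: [-2.849, 0.102, 0.12]
contact_force: [-0.1, -0.3, -5.4]
opening: 0.089
grasp_force: 112.7
```

Call:
play_rows([
  {"dp": [0.03, -0.04, 0.13], "turn": [-0.2, -0.06, 0.02], "fingers": 1},
  {"dp": [0.03, -0.04, 0.13], "turn": [-0.2, -0.06, 0.02], "fingers": 1},
  {"dp": [0.03, -0.04, 0.13], "turn": [-0.2, -0.06, 0.02], "fingers": 1},
  {"dp": [0.03, -0.05, 0.13], "turn": [-0.2, -0.06, 0.02], "fingers": 1},
  {"dp": [0.03, -0.05, 0.13], "turn": [-0.2, -0.06, 0.02], "fingers": 1},
])

```text
clock: 23.47
eef_pos: [528.2, -119.4, 147.6]
tcp_rot: [-2.954, 0.136, 0.118]
contact_force: [-0.6, -0.9, -5.6]
opening: 0.099
grasp_force: 112.7
```

Call:
play_rows([
  {"dp": [0.03, -0.05, 0.13], "turn": [-0.2, -0.06, 0.02], "fingers": 1},
  {"dp": [0.03, -0.06, 0.13], "turn": [-0.2, -0.06, 0.02], "fingers": 1},
  {"dp": [0, 0, 0], "turn": [0, 0, 0], "fingers": 1},
  {"dp": [0, 0, 0], "turn": [0, 0, 0], "fingers": 1},
])

```text
clock: 23.8
eef_pos: [528.4, -113.0, 138.1]
tcp_rot: [-2.994, 0.149, 0.117]
contact_force: [-0.5, -0.4, -5.2]
opening: 0.093
grasp_force: 112.8
```

```bash
python3 -c "
from h import *
chk(10); asc('t10.png',372,425,212,250); asc('s10.png',318,352,160,195)"
```

```text
23.8 [ 528.4 -113.   138.1] [-0.5 -0.4 -5.2] [ 0.42 -0.2  -0.01]
nut blob [435 200  15  11  24] [441.3 205.5] [ 676. -448.]
nut blob [378 222   7   9  53] [381.2 225.9] [ 610. -243.]
nut blob [402 228  12  16  92] [407.4 236.8] [ 572. -328.]
lip 161 [[398.0, 226.0], [404.0, 217.0], [419.0, 228.0], [412.0, 237.0]]
side nuts [[311, 144, 4, 4, 10], [310, 150, 14, 10, 82], [324, 176, 17, 13, 128]]
side lip 183 323 338 163 181
tilt in tote axes [ 8.4  8.8 -0.2]
lip [ 593. -317.   10.] side [335. 181.] top [403. 231.]
c1t [ 631. -293.   54.] side [323. 173.] top [398. 217.]
c2t [ 577. -359.   54.] side [343. 163.] top [419. 233.]
c1f [ 619. -288.   10.] side [326. 186.] top [394. 224.]
c2f [ 569. -349.   10.] side [344. 176.] top [413. 238.]
n1 [ 594. -297.   29.] side [334. 180.] top [398. 230.]
n2 [ 573. -322.   29.] side [342. 176.] top [406. 236.]
n3 [ 598. -262.   33.] side [331. 186.] top [388. 229.]
wall [ 506. -342.   38.] side [364. 173.] top [414. 256.]
t10.png 372 212
wwwwwwwwwwwwwwwwwwww-----wwwwwww-....................
wwwwwwwwwwwwwwwwwww------wwwwwww.....................
wwww
[... 2480 characters left out ...]

wwww-BBBBBBBBBBBBBB?BB..-www-.....
wwww-BBBBBBBBBBB-NNNN?..-----.....
wwww-?BBBBBBBBBNNNNNNN----------..
www--?BBBBBBBB-NNNNNNN----------..
www--?BBBBBBBB?NNNNNNN..-----.....
www--?BB?-NNN?NNNNNNNN...---......
www---B?NNNNNNNNNNNNNNN...........
ww----BNNNNNNNNNNNNNNNN..........-
ww-----NNNNNNNNNNNNNNNN..........-
ww----NNNNNNNNNNNNNNNNN...........
ww----NNNNNNNNNNNNNNN?--..........
ww----?NNNNNNNNNwwwwwww-..........
w-----NNNNNNNNN?wwwwwwww.........-
w----?NNNNNNNNN-wwwwwwww-........-
w----?wwwwwwwwwwwwwwwwww---.....--
-----wwwwwwwwwwwwwwwwwwwww-.....--
-----wwwwwwwwwwwwwwwwwwwww-.....--
-----wwwwwwwwwwwwwwwwwwwww--....--
-----?wwwwwwwwwwwwwwwwwwww--....--
------wwwwwwwwwwwwwwwwwwww--....--
```

```bash
python3 -c "
from h import *
tote_at('t10.png',[(383,226.3),(408.5,238),(404,232)])
tote_at('s10.png',[(336.5,181),(329,185)])"
```

```text
(383, 226.3) [ 79. -24.]
(408.5, 238) [  31. -103.]
(404, 232) [ 53. -92.]
(336.5, 181) [ 55. -68.]
(329, 185) [ 77. -47.]
```

The chain along the lip is at tote coordinates a (31,-103), b (57,-78), c (76,-50) and d (78,-18). d is still past the lip's end, so I'll steer more squarely towards -y to slide the chain along by about one walnut.

Run:
```python
from h import *
L=np.load('lev.npz');p,R=L['p'],Ro.from_quat(L['q'])
q,Q=tilt(0,20,p,R,16); print(q); go(q,Q.as_euler('xyz'),9)
b=(q,Q.as_euler('xyz')); q,Q=tilt(45,12,p,R,8); print('back'); go(q,Q.as_euler('xyz'),9,start=b)
```

```text
[ 515.0672359  -143.88794913  180.64223561]
0 [-0.06, 0.06, -0.12] [0.21, 0.16, -0.03]
1 [-0.06, 0.06, -0.12] [0.21, 0.16, -0.03]
2 [-0.06, 0.06, -0.12] [0.21, 0.16, -0.03]
3 [-0.06, 0.05, -0.13] [0.21, 0.16, -0.03]
4 [-0.06, 0.05, -0.13] [0.21, 0.16, -0.03]
5 [-0.05, 0.05, -0.13] [0.21, 0.16, -0.03]
6 [-0.05, 0.04, -0.13] [0.21, 0.16, -0.03]
7 [-0.05, 0.04, -0.13] [0.21, 0.16, -0.03]
8 [-0.05, 0.04, -0.14] [0.21, 0.16, -0.03]
back
0 [0.05, -0.04, 0.13] [-0.21, -0.16, 0.03]
1 [0.05, -0.04, 0.13] [-0.21, -0.16, 0.03]
2 [0.05, -0.04, 0.13] [-0.21, -0.16, 0.03]
3 [0.05, -0.05, 0.13] [-0.21, -0.16, 0.03]
4 [0.05, -0.05, 0.12] [-0.21, -0.16, 0.03]
5 [0.06, -0.05, 0.12] [-0.21, -0.16, 0.03]
6 [0.06, -0.05, 0.12] [-0.21, -0.16, 0.03]
7 [0.06, -0.06, 0.12] [-0.21, -0.16, 0.03]
8 [0.06, -0.06, 0.12] [-0.21, -0.16, 0.03]
```

Call:
play_rows([
  {"dp": [-0.06, 0.06, -0.12], "turn": [0.21, 0.16, -0.03], "fingers": 1},
  {"dp": [-0.06, 0.06, -0.12], "turn": [0.21, 0.16, -0.03], "fingers": 1},
  {"dp": [-0.06, 0.06, -0.12], "turn": [0.21, 0.16, -0.03], "fingers": 1},
  {"dp": [-0.06, 0.05, -0.13], "turn": [0.21, 0.16, -0.03], "fingers": 1},
  {"dp": [-0.06, 0.05, -0.13], "turn": [0.21, 0.16, -0.03], "fingers": 1},
])

```text
clock: 24.32
eef_pos: [521.0, -131.2, 162.4]
tcp_rot: [-2.884, 0.062, 0.114]
contact_force: [-0.1, -0.6, -6.2]
opening: 0.094
grasp_force: 112.7
```

Call:
play_rows([
  {"dp": [-0.05, 0.05, -0.13], "turn": [0.21, 0.16, -0.03], "fingers": 1},
  {"dp": [-0.05, 0.04, -0.13], "turn": [0.21, 0.16, -0.03], "fingers": 1},
  {"dp": [-0.05, 0.04, -0.13], "turn": [0.21, 0.16, -0.03], "fingers": 1},
  {"dp": [-0.05, 0.04, -0.14], "turn": [0.21, 0.16, -0.03], "fingers": 1},
  {"dp": [0, 0, 0], "turn": [0, 0, 0], "fingers": 1},
])

```text
clock: 24.73
eef_pos: [514.9, -145.6, 181.3]
tcp_rot: [-2.797, -0.006, 0.105]
contact_force: [0.5, -0.4, -6.0]
opening: 0.089
grasp_force: 112.7
```

```bash
python3 -c "
from h import *
chk(11); asc('t11.png',375,430,222,262); asc('s11.png',318,362,160,192)"
```

```text
24.7333 [ 514.9 -145.6  181.3] [ 0.5 -0.4 -6. ] [0.   0.06 0.  ]
nut blob [435 200  15  11  25] [441.2 205.4] [ 676. -447.]
lip 1 [[443.0, 206.0], [443.0, 206.0], [443.0, 206.0], [443.0, 206.0]]
side nuts [[311, 144, 4, 4, 10], [310, 150, 14, 10, 83], [325, 173, 7, 9, 39], [338, 174, 13, 7, 58]]
side lip 121 326 344 160 174
tilt in tote axes [19.8 -0.1 -0.2]
lip [ 593. -321.   22.] side [336. 177.] top [405. 230.]
c1t [ 625. -308.   75.] side [325. 165.] top [404. 218.]
c2t [ 571. -370.   54.] side [345. 161.] top [423. 235.]
c1f [ 620. -293.   31.] side [326. 180.] top [397. 222.]
c2f [ 569. -351.   12.] side [344. 175.] top [414. 238.]
n1 [ 593. -305.   45.] side [335. 175.] top [401. 229.]
n2 [ 571. -329.   37.] side [343. 173.] top [409. 236.]
n3 [ 596. -272.   57.] side [332. 178.] top [392. 228.]
wall [ 504. -348.   33.] side [365. 173.] top [415. 257.]
t11.png 375 222
wwww--www---------------------wwwwwwwwwwwwwwwwwwwwwwwww
www---ww----------------------wwwwwwwwwwwwwwwwwwwwwwwww
ww-.-ww----------------------wwwwwwwwwwwwwwwwwwwwwwwwww
-..?-ww----------------------wwwwwwwwwwwwwww
[... 2783 characters left out ...]
?NNNNNNNNNNNNNww--....--w
.-www--?NNNNNNwwwww?NNNNNNNNNNNN?www-------w
.wwww--?NNNNNNwwwww?NNNNNNNNNNN?wwwww-----ww
.wwww--NNNNNN?wwwww?NNNN-w-??-wwwwwwwwwwwwww
.wwww--NNNNNN?wwwww?NNN?wwwwwwwwwwwwwwwwwwww
-wwwwww?NNNNN?wwwwww--wwwwwwwwwwwwwwwwwwwwww
-wwwwwwwwwwwwwwwwwwwwwwwwwwwwwwwwwwwwwwwwwww
.-wwwwwwwwwwwwwwwwwwwwwwwwwwwwwwwwwwwwwwwwww
.-wwwwwwwwwwwwwwwwwwwwwwwwwwwwwwwwwwwwwwwwww
.-wwwwwwwwwwwwwwwwwwwwwwwwwwwwwwwwwwwwwwwwww
.-wwwwwwwwwwwwwwwwwwwwwwwwwwwwwwwwwwwwwwwwww
.-wwwwwwwwwwwwwwwwwwwwwwwwwwwwwwwwwwwwwwwwww
.-wwwwwwwwwwwwwwwwwwwwwwwwwwwwwwwwwwwwwwwwww
.-wwwwwwwwwwwwwwwwwwwwwwwwwwwwwwwwwwwwwwwwww
.-wwwwwwwwwwwwwwwwwwwwwwwwwwwwwwwwwwwwwwwwww
.-wwwwwwwwwwwwwwwwwwwwwwwwwwwwwwwwwwwwwwwwww
```

Call:
play_rows([
  {"dp": [0.05, -0.04, 0.13], "turn": [-0.21, -0.16, 0.03], "fingers": 1},
  {"dp": [0.05, -0.04, 0.13], "turn": [-0.21, -0.16, 0.03], "fingers": 1},
  {"dp": [0.05, -0.04, 0.13], "turn": [-0.21, -0.16, 0.03], "fingers": 1},
  {"dp": [0.05, -0.05, 0.13], "turn": [-0.21, -0.16, 0.03], "fingers": 1},
  {"dp": [0.05, -0.05, 0.12], "turn": [-0.21, -0.16, 0.03], "fingers": 1},
])

```text
clock: 25.25
eef_pos: [522.9, -126.3, 158.0]
tcp_rot: [-2.908, 0.081, 0.116]
contact_force: [-0.4, 0.4, -4.8]
opening: 0.094
grasp_force: 112.7
```

Call:
play_rows([
  {"dp": [0.06, -0.05, 0.12], "turn": [-0.21, -0.16, 0.03], "fingers": 1},
  {"dp": [0.06, -0.05, 0.12], "turn": [-0.21, -0.16, 0.03], "fingers": 1},
  {"dp": [0.06, -0.06, 0.12], "turn": [-0.21, -0.16, 0.03], "fingers": 1},
  {"dp": [0.06, -0.06, 0.12], "turn": [-0.21, -0.16, 0.03], "fingers": 1},
  {"dp": [0, 0, 0], "turn": [0, 0, 0], "fingers": 1},
])

```text
clock: 25.67
eef_pos: [529.3, -111.9, 139.5]
tcp_rot: [-2.995, 0.15, 0.118]
contact_force: [0.2, 0.2, -4.9]
opening: 0.096
grasp_force: 112.7
```

```bash
python3 -c "
from h import *
chk(12); asc('t12.png',372,425,212,270); asc('s12.png',318,362,160,195)"
```

```text
25.6667 [ 529.3 -111.9  139.5] [ 0.2  0.2 -4.9] [ 0.5  -0.19  0.  ]
nut blob [435 200  15  11  23] [441.4 205.7] [ 675. -448.]
nut blob [378 221   7  10  50] [380.9 225.8] [ 610. -242.]
nut blob [402 228   3   8  19] [402.8 231.1] [ 591. -314.]
nut blob [404 233  10  10  72] [408.4 237.9] [ 568. -331.]
lip 169 [[396.0, 225.0], [403.0, 216.0], [419.0, 228.0], [412.0, 237.0]]
side nuts [[311, 144, 4, 4, 10], [310, 150, 14, 10, 81], [324, 176, 16, 13, 125]]
side lip 181 323 338 164 181
tilt in tote axes [ 8.3  8.8 -0.2]
lip [ 594. -316.   12.] side [335. 181.] top [403. 231.]
c1t [ 631. -292.   56.] side [322. 173.] top [398. 217.]
c2t [ 578. -358.   56.] side [343. 162.] top [419. 233.]
c1f [ 620. -287.   11.] side [325. 186.] top [394. 223.]
c2f [ 570. -348.   12.] side [344. 176.] top [413. 238.]
n1 [ 595. -296.   31.] side [334. 180.] top [398. 229.]
n2 [ 574. -321.   31.] side [342. 176.] top [406. 236.]
n3 [ 599. -261.   34.] side [331. 186.] top [388. 228.]
wall [ 507. -341.   40.] side [364. 172.] top [414. 255.]
t12.png 372 212
wwwwwwwwwwwwwwwwwww-----wwwwwwww..................
[... 3972 characters left out ...]
NN?..-----.....wwwwwwwwww
www--?BBwNNNNNNNNNNNNN...---......wwwwwwwwww
www--?B-NNNNNNNNNNNNNN...........-wwwwwwwwww
ww---?-NNNNNNNNNNNNNNN...........-wwwwwwwwww
ww----?NNNNNNNNNNNNNNNN..........-wwwwwwwwww
ww----NNNNNNNNNNNNNNNNN...........wwwwwwwwww
w-----NNNNNNNNNN??NN??--..........wwwwwwwwww
w-----?NNNNNNNNNwwwwwww-.........-wwwwwwwwww
w----?NNNNNNNNNwwwwwwww-.........-wwwwwwwwww
w----NNNNNNNN??wwwwwwww-.........-wwwwwwwwww
-----wwwwwwwwwwwwwwwwwwww--.....-wwwwwwwwwww
----?wwwwwwwwwwwwwwwwwwww--.....--wwwwwwwwww
-----wwwwwwwwwwwwwwwwwwww--.....--wwwwwwwwww
-----wwwwwwwwwwwwwwwwwwwww-.....--wwwwwwwwww
-----wwwwwwwwwwwwwwwwwwwww-.....--wwwwwwwwww
-----wwwwwwwwwwwwwwwwwwwww--....--wwwwwwwwww
```

The chain hasn't moved, so it is jammed. I'll break it up by tilting away from the +x wall first, then bring the walnuts in along the -y wall with a gentler sideways component.

Run:
```python
from h import *
L=np.load('lev.npz');p,R=L['p'],Ro.from_quat(L['q'])
b=None
for ad,th,l,n in((-30,15,30,9),(62,22,18,10)):
    q,Q=tilt(ad,th,p,R,l); print(ad,q); go(q,Q.as_euler('xyz'),n,start=b); b=(q,Q.as_euler('xyz'))
```

```text
-30 [ 498.34154261 -125.81997255  161.92855298]
0 [-0.1, 0.02, -0.05] [0.08, 0.3, -0.03]
1 [-0.1, 0.02, -0.05] [0.08, 0.3, -0.03]
2 [-0.09, 0.02, -0.06] [0.08, 0.3, -0.03]
3 [-0.09, 0.02, -0.06] [0.08, 0.3, -0.03]
4 [-0.09, 0.02, -0.06] [0.08, 0.3, -0.03]
5 [-0.09, 0.01, -0.07] [0.08, 0.3, -0.03]
6 [-0.09, 0.01, -0.07] [0.08, 0.3, -0.03]
7 [-0.08, 0.01, -0.07] [0.08, 0.3, -0.03]
8 [-0.08, 0.01, -0.07] [0.08, 0.3, -0.03]
62 [ 553.29447339 -116.23240998  164.40207404]
0 [0.14, -0.01, 0.01] [-0.04, -0.45, 0.05]
1 [0.14, -0.01, 0.01] [-0.04, -0.45, 0.05]
2 [0.14, -0.01, 0.0] [-0.04, -0.45, 0.05]
3 [0.14, -0.01, -0.0] [-0.04, -0.45, 0.05]
4 [0.14, -0.01, -0.01] [-0.04, -0.45, 0.05]
5 [0.14, -0.01, -0.02] [-0.04, -0.45, 0.05]
6 [0.14, -0.01, -0.02] [-0.04, -0.45, 0.05]
7 [0.14, -0.01, -0.03] [-0.04, -0.45, 0.05]
8 [0.13, -0.01, -0.04] [-0.04, -0.45, 0.05]
9 [0.13, -0.01, -0.04] [-0.04, -0.45, 0.05]
```

Call:
play_rows([
  {"dp": [-0.1, 0.02, -0.08], "turn": [0.08, 0.3, -0.03], "fingers": 1},
  {"dp": [-0.1, 0.02, -0.07], "turn": [0.08, 0.3, -0.03], "fingers": 1},
  {"dp": [-0.09, 0.02, -0.06], "turn": [0.08, 0.3, -0.03], "fingers": 1},
  {"dp": [-0.09, 0.02, -0.06], "turn": [0.08, 0.3, -0.03], "fingers": 1},
  {"dp": [-0.09, 0.02, -0.06], "turn": [0.08, 0.3, -0.03], "fingers": 1},
])

```text
clock: 26.18
eef_pos: [511.8, -122.1, 154.9]
tcp_rot: [-2.953, -0.011, 0.105]
contact_force: [-0.0, -0.6, -5.4]
opening: 0.09
grasp_force: 112.7
```

Call:
play_rows([
  {"dp": [-0.09, 0.01, -0.06], "turn": [0.08, 0.3, -0.03], "fingers": 1},
  {"dp": [-0.09, 0.01, -0.06], "turn": [0.08, 0.3, -0.03], "fingers": 1},
  {"dp": [-0.08, 0.01, -0.06], "turn": [0.08, 0.3, -0.03], "fingers": 1},
  {"dp": [-0.08, 0.01, -0.06], "turn": [0.08, 0.3, -0.03], "fingers": 1},
  {"dp": [0.14, -0.01, 0.01], "turn": [-0.04, -0.45, 0.05], "fingers": 1},
])

```text
clock: 26.6
eef_pos: [500.1, -125.8, 163.0]
tcp_rot: [-2.921, -0.087, 0.095]
contact_force: [-1.1, 0.1, -5.0]
opening: 0.095
grasp_force: 112.8
```

Call:
play_rows([
  {"dp": [0.14, -0.01, 0.01], "turn": [-0.04, -0.45, 0.05], "fingers": 1},
  {"dp": [0.14, -0.01, 0], "turn": [-0.04, -0.45, 0.05], "fingers": 1},
  {"dp": [0.14, -0.01, 0], "turn": [-0.04, -0.45, 0.05], "fingers": 1},
  {"dp": [0.14, -0.01, -0.01], "turn": [-0.04, -0.45, 0.05], "fingers": 1},
  {"dp": [0.14, -0.01, -0.02], "turn": [-0.04, -0.45, 0.05], "fingers": 1},
])

```text
clock: 27.02
eef_pos: [532.0, -121.2, 164.7]
tcp_rot: [-2.944, 0.149, 0.119]
contact_force: [0.1, -0.3, -5.1]
opening: 0.095
grasp_force: 112.7
```

Call:
play_rows([
  {"dp": [0.14, -0.01, -0.02], "turn": [-0.04, -0.45, 0.05], "fingers": 1},
  {"dp": [0.14, -0.01, -0.03], "turn": [-0.04, -0.45, 0.05], "fingers": 1},
  {"dp": [0.13, -0.01, -0.04], "turn": [-0.04, -0.45, 0.05], "fingers": 1},
  {"dp": [0.13, -0.01, -0.04], "turn": [-0.04, -0.45, 0.05], "fingers": 1},
  {"dp": [0, 0, 0], "turn": [0, 0, 0], "fingers": 1},
])

```text
clock: 27.43
eef_pos: [555.6, -117.3, 164.3]
tcp_rot: [-2.957, 0.337, 0.136]
contact_force: [-0.4, -0.2, -6.2]
opening: 0.094
grasp_force: 112.8
```

Call:
play_rows([
  {"dp": [0, 0, 0], "turn": [0, 0, 0], "fingers": 1},
  {"dp": [0, 0, 0], "turn": [0, 0, 0], "fingers": 1},
  {"dp": [0, 0, 0], "turn": [0, 0, 0], "fingers": 1},
  {"dp": [0, 0, 0], "turn": [0, 0, 0], "fingers": 1},
  {"dp": [0, 0, 0], "turn": [0, 0, 0], "fingers": 1},
])

```text
clock: 27.85
eef_pos: [553.4, -117.6, 165.1]
tcp_rot: [-2.957, 0.336, 0.135]
contact_force: [-0.4, 0.1, -5.1]
opening: 0.093
grasp_force: 112.7
```

Run:
```python
from h import *
L=np.load('lev.npz');p,R=L['p'],Ro.from_quat(L['q'])
q,Q=tilt(45,12,p,R,10); print(q); go(q,Q.as_euler('xyz'),8)
chk(13); asc('t13.png',372,425,212,260); asc('s13.png',318,362,160,195)
```

```text
[ 528.69699952 -113.75464174  142.88448155]
0 [-0.05, -0.01, 0.09] [-0.04, 0.23, -0.02]
1 [-0.05, -0.01, 0.09] [-0.04, 0.23, -0.02]
2 [-0.05, -0.01, 0.09] [-0.04, 0.23, -0.02]
3 [-0.05, -0.01, 0.09] [-0.04, 0.23, -0.02]
4 [-0.06, -0.01, 0.09] [-0.04, 0.23, -0.02]
5 [-0.06, -0.01, 0.09] [-0.04, 0.23, -0.02]
6 [-0.06, -0.01, 0.08] [-0.04, 0.23, -0.02]
7 [-0.06, -0.01, 0.08] [-0.04, 0.23, -0.02]
27.85 [ 553.4 -117.6  165.1] [-0.4  0.1 -5.1] [ 0.45 -0.57 -0.04]
nut blob [435 200  15  11  25] [441.2 205.4] [ 676. -447.]
nut blob [397 224  22  25 223] [408.1 236.1] [ 574. -331.]
lip 229 [[395.0, 221.0], [402.0, 211.0], [421.0, 223.0], [414.0, 234.0]]
side nuts [[310, 152, 11, 8, 61], [340, 164, 19, 12, 132], [324, 178, 5, 2, 9]]
side lip 47 320 340 166 178
tilt in tote axes [10.2 19.6 -0.4]
lip [ 594. -320.   25.] side [335. 177.] top [405. 230.]
c1t [ 639. -296.   61.] side [320. 171.] top [399. 214.]
c2t [ 587. -362.   71.] side [340. 157.] top [421. 229.]
c1f [ 619. -290.   20.] side [326. 183.] top [395. 223.]
c2f [ 571. -352.   29.] side [344. 171.] top [415. 237.]
n1 [ 599. -299.   4
[... 3705 characters left out ...]
..---wwwwwwwwwwwwwwwwwwww
--ww-NNN?wwwwww-.....---wwwwwwwwwwwwwwwwwwww
--wwwwwwwwwwwww-......--wwwwwwwwwwwwwwwwwwww
wwwwwwwwwwwwwww--.....---wwwwwwwwwwwwwwwwwww
wwwwwwwwwwwwwwww-.....---wwwwwwwwwwwwwwwwwww
wwwwwwwwwwwwwwww-......---wwwwwwwwwwwwwwwwww
wwwwwwwwwwwwwwww--.....--wwwwwwwwwwwwwwwwwww
wwwwwwwwwwwwwwwww-.....--wwwwwwwwwwwwwwwwwww
wwwwwwwwwwwwwwwwww.....--wwwwwwwwwwwwwwwwwww
wwwwwwwwwwwwwwwwww------wwwwwwwwwwwwwwwwwwww
www---wwwwwwwwwwwwwwwwwwwwwwwwwwwwwwwwwwwwww
wwww-wwwwwwwwwwwwwwwwwwwwwwwwwwwwwwwwwwwwwww
wwww-wwwwwwwwwwwwwwwwwwwwwwwwwwwwwwwwwwwwwww
wwwwwwwwwwwwwwwwwwwwwwwwwwwwwwwwwwwwwwwwwwww
wwwwwwwwwwwwwwwwwwwwwwwwwwwwwwwwwwwwwwwwwwww
wwwwwwwwwwwwwwwwwwwwwwwwwwwwwwwwwwwwwwwwwwww
```

Now all four are at the lip: top pixels (401,228), (409,234) and (412,243), plus one at the lip's other end in the side view at (329,179). I'll make a small final correction of the tilt direction towards the lip.

Run:
```python
from h import *
tote_at('t13.png',[(401.5,228.5),(408.5,233.5),(412.5,243.5)]); tote_at('s13.png',[(328,178),(344,171.5),(354,168.5)])
L=np.load('lev.npz');p,R=L['p'],Ro.from_quat(L['q'])
q,Q=tilt(51,23,p,R,16); print(q); go(q,Q.as_euler('xyz'),8)
```

```text
(401.5, 228.5) [ 59. -80.]
(408.5, 233.5) [ 39. -99.]
(412.5, 243.5) [   1. -103.]
(328, 178) [ 79. -70.]
(344, 171.5) [ 28. -89.]
(354, 168.5) [ -4. -94.]
[ 553.34445532 -126.80576107  176.08585862]
0 [-0.02, 0.02, -0.04] [0.09, 0.03, -0.03]
1 [-0.02, 0.02, -0.04] [0.09, 0.03, -0.03]
2 [-0.02, 0.02, -0.04] [0.09, 0.03, -0.03]
3 [-0.02, 0.02, -0.04] [0.09, 0.03, -0.03]
4 [-0.02, 0.02, -0.04] [0.09, 0.03, -0.03]
5 [-0.02, 0.02, -0.04] [0.09, 0.03, -0.03]
6 [-0.02, 0.02, -0.04] [0.09, 0.03, -0.03]
7 [-0.02, 0.02, -0.04] [0.09, 0.03, -0.03]
```

Call:
play_rows([
  {"dp": [-0.02, 0.02, -0.04], "turn": [0.09, 0.03, -0.03], "fingers": 1},
  {"dp": [-0.02, 0.02, -0.04], "turn": [0.09, 0.03, -0.03], "fingers": 1},
  {"dp": [-0.02, 0.02, -0.04], "turn": [0.09, 0.03, -0.03], "fingers": 1},
  {"dp": [-0.02, 0.02, -0.04], "turn": [0.09, 0.03, -0.03], "fingers": 1},
  {"dp": [-0.02, 0.02, -0.04], "turn": [0.09, 0.03, -0.03], "fingers": 1},
])

```text
clock: 28.37
eef_pos: [553.1, -123.3, 172.9]
tcp_rot: [-2.905, 0.318, 0.149]
contact_force: [0.4, 0.0, -4.4]
opening: 0.096
grasp_force: 112.7
```

Call:
play_rows([
  {"dp": [-0.02, 0.02, -0.04], "turn": [0.09, 0.03, -0.03], "fingers": 1},
  {"dp": [-0.02, 0.02, -0.04], "turn": [0.09, 0.03, -0.03], "fingers": 1},
  {"dp": [-0.02, 0.02, -0.04], "turn": [0.09, 0.03, -0.03], "fingers": 1},
  {"dp": [0, 0, 0], "turn": [0, 0, 0], "fingers": 1},
  {"dp": [0, 0, 0], "turn": [0, 0, 0], "fingers": 1},
])

```text
clock: 28.78
eef_pos: [552.5, -126.9, 177.3]
tcp_rot: [-2.875, 0.307, 0.155]
contact_force: [-0.3, 0.3, -4.9]
opening: 0.092
grasp_force: 112.8
```

Call:
play_rows([
  {"dp": [0, 0, 0], "turn": [0, 0, 0], "fingers": 1},
  {"dp": [0, 0, 0], "turn": [0, 0, 0], "fingers": 1},
  {"dp": [0, 0, 0], "turn": [0, 0, 0], "fingers": 1},
  {"dp": [0, 0, 0], "turn": [0, 0, 0], "fingers": 1},
  {"dp": [0, 0, 0], "turn": [0, 0, 0], "fingers": 1},
])

```text
clock: 29.2
eef_pos: [552.6, -126.5, 177.3]
tcp_rot: [-2.875, 0.307, 0.156]
contact_force: [0.4, 0.0, -4.4]
opening: 0.096
grasp_force: 112.7
```

Run:
```python
from h import *
chk(14); asc('t14.png',390,425,215,255); asc('s14.png',318,362,160,190)
```

```text
29.2 [ 552.6 -126.5  177.3] [ 0.4  0.  -4.4] [ 0.25 -0.49  0.  ]
nut blob [435 200  15  11  24] [441.3 205.5] [ 676. -448.]
nut blob [407 231  11  18 116] [411.8 241.3] [ 557. -342.]
lip 58 [[409.0, 229.0], [415.0, 220.0], [420.0, 223.0], [415.0, 233.0]]
side nuts [[311, 144, 4, 4, 10], [310, 151, 14, 9, 80], [350, 165, 6, 4, 14], [343, 168, 4, 2, 6], [324, 182, 8, 5, 32]]
side lip 87 319 332 164 174
tilt in tote axes [14.7 18.1  0.2]
lip [ 595. -317.   22.] side [335. 178.] top [404. 230.]
c1t [ 639. -296.   60.] side [320. 171.] top [399. 214.]
c2t [ 587. -363.   64.] side [340. 159.] top [421. 230.]
c1f [ 620. -287.   19.] side [325. 184.] top [394. 223.]
c2f [ 571. -349.   23.] side [344. 173.] top [414. 237.]
n1 [ 599. -298.   42.] side [333. 177.] top [399. 227.]
n2 [ 578. -324.   43.] side [341. 172.] top [407. 234.]
n3 [ 604. -264.   48.] side [329. 182.] top [389. 226.]
wall [ 514. -346.   61.] side [362. 166.] top [417. 252.]
t14.png 390 215
wwwwww--??-??-www-wwwwwwww-........
wwwwwwww----??-w--wwwwwwww.........
wwwwwwwww---???w-wwwwwwwww.........
wwwwwwwwww--???--wwwwwwwww
[... 1971 characters left out ...]
....-wwwwwwwwwwwwwwwwwwww
-wwwwwwwwwwwwwwww-.....--wwwwwwwwwwwwwwwwwww
wwwwwwwwwwwwwwwww-.....-wwwwwwwwwwwwwwwwwwww
wwwwwwwwwwwwwwwwww-.....-wwwwwwwwwwwwwwwwwww
wwwwwwwwwwwwwwwwww-.....-w-wwwwwwwwwwwwwwwww
wwwwwwwwwwwwwwwwww-.....--wwwwwwwwwwwwwwwwww
wwwwwwwwwwwwwwwww---.....-wwwwwwwwwwwwwwwwww
wwwwwwwwwwww?NNNNN--...--wwwwwwwwwwwwwwwwwww
wwwwwwww?NNNNNN?NN------wwwwwwwwwwwwwwwwwwww
wwww-NNNNNNNNN?wwwwwwwwwwwwwwwwwwwwwwwwwwwww
wwww-NNNNNNNNN-wwwwwwwwwwwwwwwwwwwwwwwwwwwww
wwww-NNNNNNNNNwwwwwwwwwwwwwwwwwwwwwwwwwwwwww
wwwww-NNNNNNNwwwwwwwwwwwwwwwwwwwwwwwwwwwwwww
wwwwww-??NN?wwwwwwwwwwwwwwwwwwwwwwwwwwwwwwww
wwwwwwwwwwwwwwwwwwwwwwwwwwwwwwwwwwwwwwwwwwww
wwwwwwwwwwwwwwwwwwwwwwwwwwwwwwwwwwwwwwwwwwww
```

```bash
python3 -c "
from rig import r
print(r.sign_off())"
```

```text
the job is handed in; nothing more can be done
None
```

The job is handed in: the walnuts were tipped into the tote with no spill seen, the empty scoop is back on the middle of the plate, and the tote is held still at about 23° down towards its lip. All four walnuts were seen together behind the lip just before the last small tilt adjustment; in the final images the arm hides one or two of them.

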